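Unlock the bead dispenser and collect its cassettes

TASK

Find which of the three keys in the clear rack turns the lock of the grey bead dispenser by trying them in turn, hanging each one that does not fit back in a slot of the rack, and turn the fitting key all the way. Then press the orange ejector slide of every bay that holds a bead cassette and put each cassette that comes out into the brown wooden tray. Leave the fitting key in the lock, turned open, and do not disturb the other things on the table.

Things in the scene. Friction and masses are not known exactly. Their poses are not given: they have to be found in the camera images.
- dispenser: Fixed grey bead dispenser, 165 x 310 mm. Origin on the table under the middle bay; cassettes come out to its +x. Three bays 30 mm wide along x at y = -60, 0, 60 mm, floor 5 mm high, covered by clear strips to 42 mm height (10 mm slot over each bay's middle), mouths at x = 30 mm, then an open apron 5 mm high to x = 100 mm (lip 4 mm). Lock case at the -y end, plain housing at +y, both 50 mm high.
- lockbar (a joint): Shift of the steel locking bar along the dispenser's y, m. It lies across the bay mouths at x = 22 to 30 mm, top 50 mm high, one tooth before each bay: 0 holds the cassettes in, above 0.018 they are free. The lock drives it, 0.02 m per rad.
- lock_seat (a point): On the lock's upright axis (dispenser x = -20, y = -130 mm), 6 mm above the table: where a fully inserted key's tip comes; its flange then rests on the brass plug's top, 50 mm high. With the lock at 0 the keyhole is a slot 32 mm along the dispenser's y, 9.5 mm along its x; it turns with the plug.
- lock (a joint): Turn of the brass plug, rad: 0 locked, positive clockwise from above, stop at 1.2 (open); light friction (0.05 N m) keeps it where left. Keys have about 0.2 rad of play in the slot. A wrong key is blocked hard at 0.25 to 0.4 rad (do not force it); the right one turns easily to the stop and is then captive. Keys go in and come out only near 0: turn back about 0.2 rad past zero before lifting.
- key_a: Upright flat key, 78 mm tall, 90 g; origin at the blade's tip (bottom), blade width along y; a half turn about z changes nothing. Steel blade 44 mm long, 28 (y) x 6 mm (x), tip 20 x 4, notched. Black flange 38 (y) x 12 (x) mm 44 to 49 mm above the tip, on it a grip 20 (y) x 12 mm (x) up to 78 mm: hold it across x. Starts in any rack slot; which key fits changes from start to start and cannot be seen.
- key_b: Upright flat key, 78 mm tall, 90 g; origin at the blade's tip (bottom), blade width along y; a half turn about z changes nothing. Steel blade 44 mm long, 28 (y) x 6 mm (x), tip 20 x 4, notched. Black flange 38 (y) x 12 (x) mm 44 to 49 mm above the tip, on it a grip 20 (y) x 12 mm (x) up to 78 mm: hold it across x. Starts in any rack slot; which key fits changes from start to start and cannot be seen.
- key_c: Upright flat key, 78 mm tall, 90 g; origin at the blade's tip (bottom), blade width along y; a half turn about z changes nothing. Steel blade 44 mm long, 28 (y) x 6 mm (x), tip 20 x 4, notched. Black flange 38 (y) x 12 (x) mm 44 to 49 mm above the tip, on it a grip 20 (y) x 12 mm (x) up to 78 mm: hold it across x. Starts in any rack slot; which key fits changes from start to start and cannot be seen.
- rack: Clear acrylic key rack, fixed, 180 (x) x 50 (y) x 50 mm high; origin on the table at its middle. Three upright slots in a row along its x, 65 mm apart, each 9.5 mm (x) x 32 mm (y); a key hangs in a slot with its flange resting on the rack's top.
- slot_1 (a point): On the axis of rack slot 1 (rack x = -65 mm), 6 mm above the table: where the tip of a key hanging in the slot is.
- slot_2 (a point): On the axis of rack slot 2 (rack x = 0 mm), 6 mm above the table: where the tip of a key hanging in the slot is.
- slot_3 (a point): On the axis of rack slot 3 (rack x = 65 mm), 6 mm above the table: where the tip of a key hanging in the slot is.
- ejector_1 (a joint): Travel of the orange spring slide of the bay at dispenser y = -60 mm, m: 0 at rest, 0.056 fully pressed to +x, where the cassette is just out of the mouth (centre at x = 52 mm). Spring 1.2 to 4.6 N brings it back. Push the -x face of its upright tab: 8 (x) x 22 (y) mm, 46 to 66 mm above the table, centre at dispenser x = -34 mm at rest.
- ejector_2 (a joint): Travel of the orange spring slide of the bay at dispenser y = 0 mm, m: 0 at rest, 0.056 fully pressed to +x, where the cassette is just out of the mouth (centre at x = 52 mm). Spring 1.2 to 4.6 N brings it back. Push the -x face of its upright tab: 8 (x) x 22 (y) mm, 46 to 66 mm above the table, centre at dispenser x = -34 mm at rest.
- ejector_3 (a joint): Travel of the orange spring slide of the bay at dispenser y = 60 mm, m: 0 at rest, 0.056 fully pressed to +x, where the cassette is just out of the mouth (centre at x = 52 mm). Spring 1.2 to 4.6 N brings it back. Push the -x face of its upright tab: 8 (x) x 22 (y) mm, 46 to 66 mm above the table, centre at dispenser x = -34 mm at rest.
- cassette_red: Red bead cassette, 44 (x) x 26 (y) x 28 mm high, 40 g; origin at the middle of its underside. If present it lies in one of the bays with its length along the bay, its centre at dispenser x = -2 mm; some are absent.
- cassette_blue: Blue bead cassette, 44 (x) x 26 (y) x 28 mm high, 40 g; origin at the middle of its underside. If present it lies in one of the bays with its length along the bay, its centre at dispenser x = -2 mm; some are absent.
- cassette_yellow: Yellow bead cassette, 44 (x) x 26 (y) x 28 mm high, 40 g; origin at the middle of its underside. If present it lies in one of the bays with its length along the bay, its centre at dispenser x = -2 mm; some are absent.
- tray: Loose brown wooden tray, 200 (x) x 125 (y) x 16 mm high outside, walls and floor 4 mm thick, 0.5 kg; origin at the middle of its underside.
- vial_1: Green glass bead vial, 32 mm wide, 45 mm tall, bystander; origin at its foot.
- vial_2: Amber glass bead vial, as the green one, bystander.
- vial_3: Clear glass bead vial, as the green one, bystander.
- saucer: White ceramic saucer, 100 mm wide, 16 mm high, bystander; origin at its foot.
- crimper: Black-handled crimping pliers lying flat, about 150 mm long, 16 mm high, bystander; origin near its pivot.
- keepsake_box: Closed pine keepsake box 106 x 156 x 73 mm, bystander; origin at the middle of its underside.
Not all that is in view belongs to the job. Leave any blue or red look-alike of the key_c alone.

How it is judged:
By the outcome, as a careful person would: the job done as asked, in the order asked, and still so for the second after the job is handed in, with the robot touching nothing.
Of cassette_red, cassette_blue, cassette_yellow only 2 to 3 are there at a start; the rules pass over those that are not, and their reading is None.
At some moment in a run one of tray may be knocked a few centimetres aside while the robot is not near it.
It also fails if it takes over 210 s, if anything falls off the work surface, if the arm or the gripper's body presses on something with over 40 N, if the wrist force passes 120 N, or if a joint passes its speed limit or range.

ROBOT

A 6-joint arm with a two-finger parallel gripper is mounted at the origin on the work surface. World frame = base frame: x ahead of the robot, y to its left, z up, the work surface at z = 0. Lengths are in m, angles in degrees, forces in N, time in s.
With the tool pointing down it reaches from about 0.375 to 0.9 m from the base axis. Payload 3.1 kg.
Tool frame: the origin (TCP) lies between the finger pads; the fingertips stand bot.tip_extent ahead of it and the grasp point (between the pads) lies 2 mm behind it (bot.tip_extent is the distance from the TCP to the fingertips, in m); z points along the fingers, y is the direction in which the jaws open and shut (so a half turn about z gives the same grasp; the last joint's range is limited). The gripper opens to 87 mm and grips with 3 to 60 N. Pads are 19 mm wide; open, the fingers measure 117 mm over their backs; the gripper's body (75 mm by 190 mm) begins 51 mm behind the grasp point.
Start: joints at [-78.065, 30.224, 82.088, -0, 67.689, -10.227], TCP at [0.236, -0.579, 0.24] pointing down, gripper open.
Joint ranges: [-176.69, 176.69], [-43.24, 126.21], [12.49, 139.97], [-82, 262], [0, 151.66], [-163.58, 163.58]. Speed limits (degrees/s): [159.86, 159.86, 180, 180, 180, 180].

INTERFACE

Orientations are given as a 3x3 rotation matrix whose columns are the frame's x, y, z axes.
In Python, from rig import bot, imaging, recognise, masks_of, mark_of gives the robot as it stands.
- The arm moves only by the tool send_rows, never from a script. Its argument "plan" is a list that holds one entry, the list of rows, each a list of 5 numbers: the shift along the world's x, y, z normalised to -1 to 1, where 1 is 0.03 m, then the turn about the world's z normalised to -1 to 1, where 1 is 0.1 rad, then the closure, from -1 (fully open) to 1 (shut). A call has 1 to 20 rows; each row shifts and turns the commanded pose from where the row before left it; what a row does not reach is not made up. A row lasts 1/10 s, in which the tool goes at most 50 mm and 8.59 degrees, less where a joint would pass 70% of its speed; a pose out of reach is approached as far as the arm can. A call with a number of a shift or a turn outside -1 to 1 is refused whole. A call with a gripper value outside its range is refused whole. The fingers move at their own pace and stop on an object; the grip force is fixed at half the most. Time passes only in rows, so rows that do not move let the fingers close. It gives the time, the measured TCP pose, the force and the opening at its end, in the units of the state.
- bot.read_state(): the state, without advancing time (a new reading comes with each control period).
- imaging.capture(name): name is "side" or "top" or "wrist"; returns a dict with "img" (420x560x3 uint8, blue, green, red), "mtx" (3x3 intrinsics, pixels), "pose" (4x4, takes a point from camera to world coordinates); the wrist camera has in their place "T_tool_cam" (4x4, takes a point from camera to tool coordinates, whose origin is the TCP and whose axes are the flange's). Camera axes: x right, y down, z forward; pixel columns grow to the right and rows downward; lengths in m; the calibration is good to about 2 mm. A picture is of the moment at which its call begins: read the wrist's pose just before it. There is no depth.
- bot.hand_in(): hands the job in, once; it reports no verdict.
Trained networks look in the newest picture that a camera, given by its name, has taken for a name from the list of things; names that differ only in an ending like _2 or _b are one class to them, and where a whole thing is asked for, a point or a joint stands for the part that bears it (a point fixed in the world has none). Each returns a list of dicts, best first, with "conf" (0 to 1); they miss things now and then, are a little off and sometimes report something else, mostly with a low value. They report only what shows in the picture. A call takes as long as a camera call. They do not tell look-alikes from the thing itself.
- recognise(camera, target): "at" ([x, y, z] in m, in world coordinates, good to about 4 mm: the middle of the surface that is visible of it).
- masks_of(camera, target): "region" (420x560 bool, what is visible of it).
- mark_of(camera, target): "at" ([x, y, z] in m, in world coordinates, good to about 4 mm: a listed point, or the origin of a listed thing).
The state is a dict: "time_s": time; "joint_positions": joint angles; "qvel": joint speeds; "tau": joint torques, N m; "position": TCP position; "tcp_rot": TCP orientation; "force": force on the tool from outside, world axes, zero at the start; "moment": the same for the moment, N m; "opening": opening from 0.0 (shut) to 1.0 (fully open).
Only numpy, scipy, OpenCV 4.12 (cv2) and the standard library are available. Lean on these libraries where they do the work, as an engineer would, in place of code of your own. Each camera call takes 0.05 s, during which the arm holds its last target.

## Working session

There is one attempt and no reset: what is moved stays moved. The work goes in short steps, Python scripts to look and compute and a tool call to move; the robot and the scene stay as the last step left them, time stands still between calls to the robot, and variables do not carry over. Pictures are saved under pics/ and viewed, and the job is handed in when it is done.

Besides the shell and the picture viewer there is one more tool, called after ">>>" in YAML: its name, and indented under it one key for each argument. send_rows: Moves the arm, as the interface text tells. Its arguments: {"type":"object","properties":{"plan":{"type":"array"}},"required":["plan"]}

```bash
mkdir -p pics; ls
python3 - <<'E'
from rig import bot, imaging
import cv2
s=bot.read_state()
for k,v in s.items(): print(k,v)
print(bot.tip_extent)
for n in ("side","top","wrist"):
    c=imaging.capture(n); cv2.imwrite(f"pics/{n}0.png",c["img"])
    print(n,c["mtx"].tolist(), c.get("pose",c.get("T_tool_cam")))
E
```

```text
pics
time_s 0.0
joint_positions [-7.80675989e+01  3.02800813e+01  8.21563896e+01  6.24440550e-05
  6.76879821e+01 -1.02261741e+01]
qvel [-0.09484758 -0.04699117 -0.06141055 -0.00054353 -0.01471783 -0.04810617]
tau [ 1.68197294e-03 -4.40033305e+01 -1.76592529e+01  6.33549714e-02
  5.82508184e-02 -1.59969100e-04]
position [ 0.23562567 -0.57813635  0.23855961]
tcp_rot [[ 9.26143765e-01  3.77170421e-01 -4.48114090e-04]
 [ 3.77170489e-01 -9.26141406e-01  2.12538643e-03]
 [ 3.86615882e-04 -2.13742880e-03 -9.99997641e-01]]
force [-0.11388784 -0.92632994  0.13912515]
moment [ 0.02209551  0.04327924 -0.04111703]
opening 0.9981680735315585
0.017
side [[420.0235086288107, 0.0, 274.9601111321126], [0.0, 420.0235086288107, 211.57206716147297], [0.0, 0.0, 1.0]] [[ 0.96302698 -0.18722467  0.19371617  0.41884714]
 [-0.26913303 -0.63628658  0.72298465 -0.63317425]
 [-0.01210156 -0.74838915 -0.66314948  0.59335471]
 [ 0.          0.          0.          1.        ]]
top [[401.63200016132805, 0.0, 280.06730018382655], [0.0, 401.63200016132805, 207.66690917871844], [0.0, 0.0, 1.0]] [[ 0.02022477 -0.98700797  0.15939328  0.41948447]
 [-0.99972544 -0.01807795  0.01490736 -0.03803338]
 [-0.01183218 -0.15965102 -0.9871026   0.94740509]
 [ 0.          0.          0.          1.        ]]
wrist [[358.50335939791944, 0.0, 277.6241625687027], [0.0, 358.50335939791944, 206.4529912404338], [0.0, 0.0, 1.0]] [[-3.68588293e-04 -9.62498582e-01 -2.71286459e-01  7.51333991e-02]
 [ 9.99999795e-01 -2.12836864e-04 -6.03542978e-04 -6.22558235e-04]
 [ 5.23169502e-04 -2.71286626e-01  9.62498464e-01 -1.45136769e-01]
 [ 0.00000000e+00  0.00000000e+00  0.00000000e+00  1.00000000e+00]]
```

View pics/top0.png

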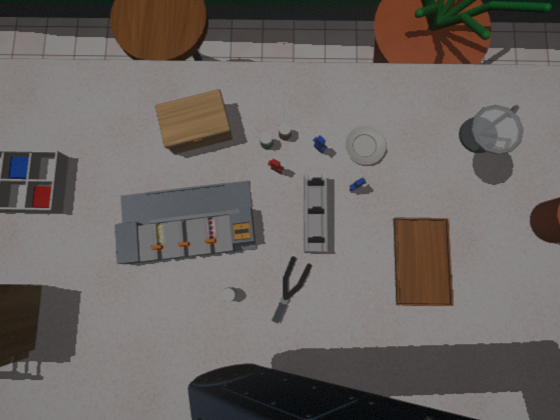

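View pics/side0.png

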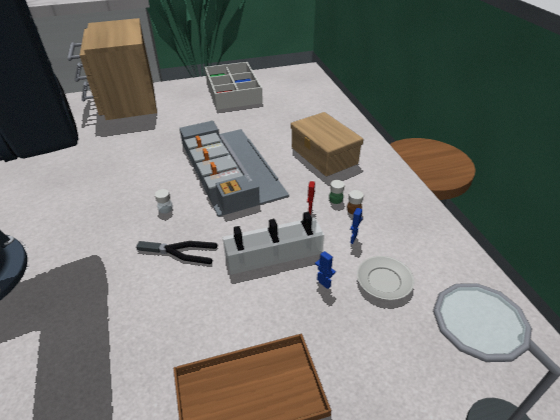

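Run:
```python
from rig import bot, imaging, recognise, mark_of
import numpy as np
np.set_printoptions(precision=4,suppress=True)
for n in ("top","side"):
    imaging.capture(n)
    for t in ["dispenser","lock_seat","key_a","rack","slot_1","slot_2","slot_3","ejector_1","cassette_red","cassette_blue","cassette_yellow","tray","vial_1","saucer","crimper","keepsake_box"]:
        print(n,t,[(round(d["conf"],2),np.round(d["at"],4).tolist()) for d in mark_of(n,t)][:5])
```

```text
top dispenser [(0.66, [0.5099, 0.1982, -0.0006]), (0.16, [0.7557, -0.0311, -0.0023])]
top lock_seat [(0.6, [0.5051, 0.0636, 0.003])]
top key_a [(0.65, [0.4904, -0.1052, 0.0076]), (0.64, [0.6654, -0.0091, 0.0022]), (0.62, [0.6178, -0.1002, 0.0078]), (0.55, [0.6258, -0.2005, 0.0007]), (0.44, [0.7159, -0.1109, 0.0008])]
top rack [(0.98, [0.56, -0.1006, -0.0017])]
top slot_1 [(0.83, [0.5593, -0.104, 0.0043]), (0.67, [0.6229, -0.1031, 0.0037]), (0.65, [0.4904, -0.1047, 0.0065])]
top slot_2 [(0.83, [0.5593, -0.104, 0.0043]), (0.67, [0.6229, -0.1031, 0.0037]), (0.65, [0.4904, -0.1047, 0.0065])]
top slot_3 [(0.83, [0.5593, -0.104, 0.0043]), (0.67, [0.6229, -0.1031, 0.0037]), (0.65, [0.4904, -0.1047, 0.0065])]Traceback (most recent call last):
  File "<stdin>", line 7, in <module>
ValueError: it knows: cassette_blue, cassette_red, cassette_yellow, crimper, dispenser, keepsake_box, key, lock_seat, rack, saucer, slot, tray, vial
```

Run:
```python
from rig import bot, imaging, recognise, mark_of
import numpy as np, cv2
for n in ("top","side"):
    c=imaging.capture(n)
    for t in ["dispenser","lock_seat","rack","key","slot","cassette_red","cassette_blue","cassette_yellow","tray","vial","saucer","crimper","keepsake_box"]:
        print(n,t,[(round(d["conf"],2),np.round(d["at"],4).tolist()) for d in mark_of(n,t)][:7])
    im=c["img"]
    if n=="top":
        a=im[165:275,105:340]
    else: a=im[110:300,125:420]
    cv2.imwrite(f"pics/crop_{n}.png",cv2.resize(a,None,fx=2.7,fy=2.7,interpolation=cv2.INTER_CUBIC))
```

```text
top dispenser [(0.75, [0.7294, 0.0147, 0.0009])]
top lock_seat [(0.8, [0.5079, 0.0628, 0.0055])]
top rack [(0.74, [0.5589, -0.1011, -0.0009])]
top key [(0.66, [0.6597, -0.0103, -0.0015]), (0.62, [0.715, -0.1125, -0.0002]), (0.58, [0.6243, -0.2027, -0.002]), (0.46, [0.5527, -0.1049, 0.0079]), (0.4, [0.4935, -0.1063, 0.0056])]
top slot [(0.93, [0.6257, -0.1026, 0.0035]), (0.83, [0.5581, -0.1047, 0.0058]), (0.8, [0.4911, -0.1031, 0.0043]), (0.72, [0.7705, 0.1818, -0.0009])]
top cassette_red [(0.64, [0.5082, 0.0622, 0.0052]), (0.42, [0.456, -0.3547, 0.0036]), (0.41, [0.5196, 0.134, 0.0051])]
top cassette_blue []
top cassette_yellow [(0.62, [0.5048, 0.2519, 0.0053]), (0.19, [0.5074, 0.1937, 0.0019])]
top tray [(0.88, [0.4544, -0.3551, 0.0019]), (0.41, [0.6206, -0.0972, 0.0076])]
top vial [(0.72, [0.3695, 0.0905, -0.0031]), (0.56, [0.7596, -0.0341, 0.0002]), (0.47, [0.7292, 0.0136, 0.001])]
top saucer [(0.72, [0.5622, -0.1047, 0.0064])]
top crimper [(0.85, [0.3672, -0.046, 0.0035]), (0.42, [0.37, 0.0896, -0.0028])]
top keepsake_box [(0.67, [0.7711, 0.1817, 0.0014]), (0.54, [0.5122, 0.1956,
[... 232 characters left out ...]
, (0.8, [0.7151, -0.1161, -0.0026]), (0.76, [0.5596, -0.1057, 0.0018]), (0.74, [0.4919, -0.1004, 0.0041]), (0.68, [0.6616, -0.0161, 0.0006]), (0.55, [0.6248, -0.104, 0.0031])]
side slot [(0.74, [0.5565, -0.1057, 0.0086]), (0.73, [0.6198, -0.1018, 0.0081]), (0.59, [0.492, -0.1051, 0.0077])]
side cassette_red [(0.54, [0.5179, 0.131, 0.0064])]
side cassette_blue []
side cassette_yellow []
side tray [(0.87, [0.4517, -0.354, -0.0011])]
side vial [(0.81, [0.7601, -0.031, 0.0024]), (0.71, [0.3695, 0.0873, -0.0025]), (0.59, [0.6271, -0.1024, 0.0044])]
side saucer [(0.79, [0.7258, -0.2245, -0.0015])]
side crimper [(0.89, [0.3719, -0.0432, 0.0031])]
side keepsake_box [(0.88, [0.7668, 0.1884, 0.0025])]
```

View pics/crop_top.png

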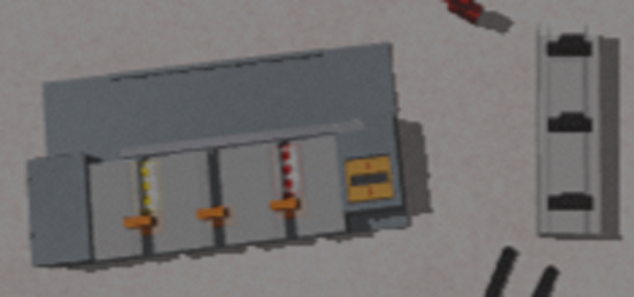

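View pics/crop_side.png

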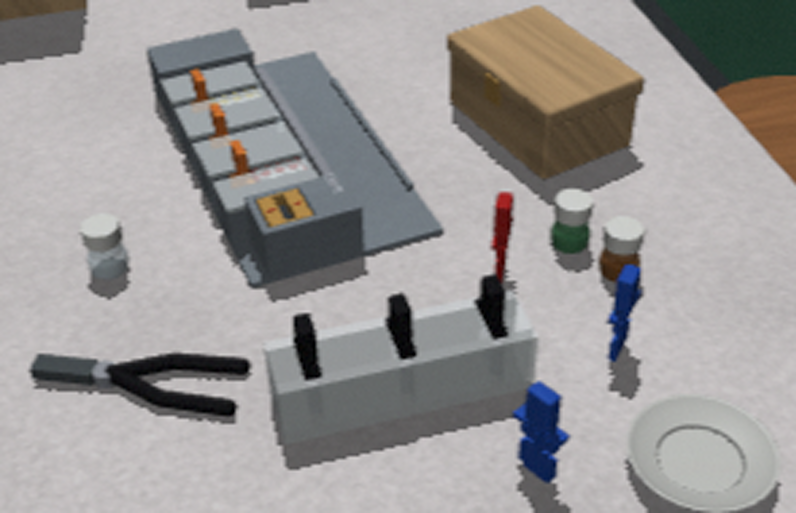

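>>> send_rows:
  plan:
    - [[0.63, 0.93, 0, 0.7, 0], [0.63, 0.93, 0, 0.7, 0], [0.63, 0.93, 0, 0.7, 0], [0.63, 0.93, 0, 0.7, 0], [0.63, 0.93, 0, 0.7, 0], [0.63, 0.93, 0, 0.7, 0], [0.63, 0.93, 0, 0.7, 0], [0.63, 0.93, 0, 0.7, 0], [0.63, 0.93, 0, 0.7, 0], [0.63, 0.93, 0, 0.7, 0], [0.63, 0.93, 0, 0.7, 0], [0.63, 0.93, 0, 0.7, 0], [0.63, 0.93, 0, 0.7, 0], [0.63, 0.93, 0, 0.7, 0], [0.63, 0.93, 0, 0.7, 0], [0.63, 0.93, 0, 0.7, 0], [0.63, 0.93, 0, 0.7, 0], [0, 0, 0, 0, 0], [0, 0, 0, 0, 0]]

```text
time_s: 3.85
position: [0.5571, -0.104, 0.2395]
tcp_rot: [[-0.007, 1.0, -0.0], [1.0, 0.007, -0.0], [-0.0, -0.0, -1.0]]
force: [0.2, -0.8, 0.3]
opening: 0.5
```

```bash
cat > h.py <<'E'
from rig import bot, imaging, recognise, mark_of, masks_of
import numpy as np, cv2
np.set_printoptions(precision=4,suppress=True)
def st():
    s=bot.read_state(); R=np.array(s["tcp_rot"])
    a=np.degrees(np.arctan2(R[1,0],R[0,0]))
    print("t",round(s["time_s"],2),"pos",np.array(s["position"]),"a",round(a,2),"op",round(s["opening"],3),"F",np.array(s["force"]),"M",np.array(s["moment"]))
    return s
def wrist(name=None):
    s=bot.read_state(); T=np.eye(4); T[:3,:3]=s["tcp_rot"]; T[:3,3]=s["position"]
    c=imaging.capture("wrist"); c["pose"]=T@c["T_tool_cam"]
    if name: cv2.imwrite(f"pics/{name}.png",c["img"])
    return c
def px2w(c,u,v,z):
    d=c["pose"][:3,:3]@np.linalg.inv(c["mtx"])@np.array([u,v,1.]); o=c["pose"][:3,3]
    return o+d*(z-o[2])/d[2]
def w2px(c,p):
    q=np.linalg.inv(c["pose"])@np.append(p,1); q=c["mtx"]@q[:3]; return q[:2]/q[2]
def yaw(p,q): return np.degrees(np.arctan2(q[1]-p[1],q[0]-p[0]))
E
python3 - <<'E'
from h import *
st(); c=wrist("w1")
for t in ["slot","key","rack"]:
    print(t,[(round(d["conf"],2),np.round(d["at"],4).tolist()) for d in mark_of("wrist",t)])
E
```

```text
t 3.85 pos [ 0.5571 -0.104   0.2395] a 90.42 op 0.5 F [ 0.2387 -0.7801  0.261 ] M [-0.0657 -0.0733 -0.0056]
slot [(0.52, [0.5628, -0.1037, 0.0066])]
key [(0.97, [0.4933, -0.0977, 0.0034]), (0.94, [0.6201, -0.0997, 0.0067]), (0.67, [0.7581, -0.0293, -0.0009]), (0.61, [0.717, -0.1126, -0.0033]), (0.6, [0.6635, -0.0112, -0.0009]), (0.58, [0.5623, -0.1056, 0.0065]), (0.24, [0.5132, 0.0655, 0.0031])]
rack [(0.64, [0.5584, -0.1059, 0.0018])]
```

View pics/w1.png

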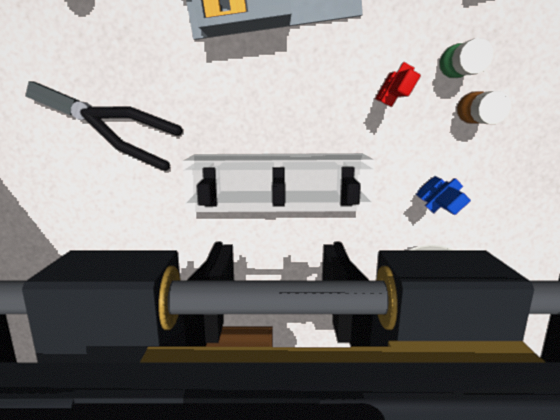

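Run:
```python
from h import *
im=cv2.imread("pics/w1.png")
cv2.imwrite("pics/w1z.png",cv2.resize(im[145:225,180:380],None,fx=4,fy=4,interpolation=cv2.INTER_CUBIC))
```

```text
(no output)
```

View pics/w1z.png

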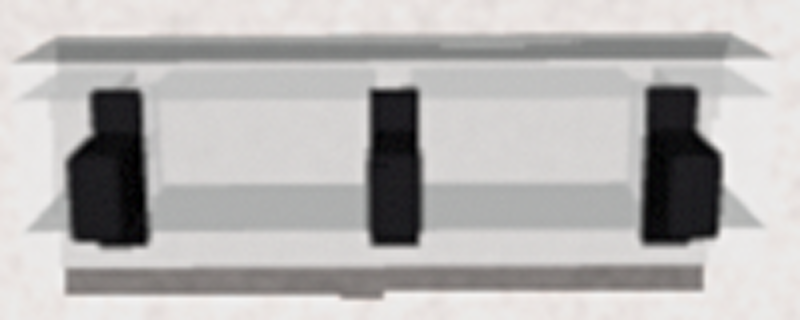

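```bash
cat >> h.py <<'E'
from scipy.optimize import minimize
def box(x0,x1,y0,y1,z0,z1): return np.array([[x,y,z] for x in (x0,x1) for y in (y0,y1) for z in (z0,z1)])
GRIP=box(-.006,.006,-.010,.010,.049,.078); FL=box(-.006,.006,-.019,.019,.044,.049)
S=4
def render(c,roi,x,y,th,z0,boxes=(GRIP,FL)):
    u0,v0,u1,v1=roi; m=np.zeros(((v1-v0)*S,(u1-u0)*S),np.uint8)
    ct,s_=np.cos(th),np.sin(th); R=np.array([[ct,-s_,0],[s_,ct,0],[0,0,1]])
    for b in boxes:
        P=b@R.T+[x,y,z0]
        px=np.array([w2px(c,p) for p in P]); px=(px-[u0,v0]+.5)*S-.5
        h=cv2.convexHull(px.astype(np.float32))
        cv2.fillConvexPoly(m,np.round(h*16).astype(np.int32),1,shift=4)
    return cv2.resize(m.astype(np.float32),None,fx=1/S,fy=1/S,interpolation=cv2.INTER_AREA)
def fitkey(c,roi,x,y,th,z0=.006,thr=70,fixth=True):
    u0,v0,u1,v1=roi; g=c["img"][v0:v1,u0:u1].max(axis=2).astype(np.float32)
    t=np.clip((150-g)/(150-40),0,1)
    if fixth: f=lambda p: np.abs(render(c,roi,p[0]/1e3,p[1]/1e3,th,z0)-t).sum(); p0=[x*1e3,y*1e3]
    else: f=lambda p: np.abs(render(c,roi,p[0]/1e3,p[1]/1e3,p[2]/50,z0)-t).sum(); p0=[x*1e3,y*1e3,th*50]
    n=len(p0); r=minimize(f,p0,method="Nelder-Mead",options=dict(initial_simplex=np.vstack([p0]+[np.array(p0)+np.eye(n)[i]*3 for i in range(n)]),xatol=.02,fatol=.1))
    q=r.x.copy(); q[:2]/=1e3
    if n==3: q[2]=np.degrees(q[2]/50)
    return q, r.fun, t.sum()
E
python3 - <<'E'
from h import *
st(); c=wrist()
for n,x in ((1,.4925),(2,.558),(3,.623)):
    u=w2px(c,[x,-.104,.06]); roi=(int(u[0])-22,int(u[1])-25,int(u[0])+22,int(u[1])+28)
    print(n,u,roi)
    for th in (0,np.radians(1)): print(fitkey(c,roi,x,-.104,th))
    print(fitkey(c,roi,x,-.104,0,fixth=False))
E
```

```text
t 4.05 pos [ 0.5565 -0.1055  0.2395] a 90.24 op 0.499 F [-0.2518  0.7846 -0.118 ] M [ 0.0379 -0.0344 -0.0181]
1 [208.2213 187.8007] (186, 162, 230, 215)
(array([ 0.4933, -0.1034]), np.float64(128.71363830566406), np.float32(658.4637))
(array([ 0.4933, -0.1034]), np.float64(133.90113830566406), np.float32(658.4637))
(array([ 0.4932, -0.1037, -2.1173]), np.float64(123.83409881591797), np.float32(658.4637))
2 [278.8525 188.0891] (256, 163, 300, 216)
(array([ 0.5581, -0.1026]), np.float64(115.3897705078125), np.float32(524.0273))
(array([ 0.5581, -0.1026]), np.float64(120.00568389892578), np.float32(524.0273))
(array([ 0.5578, -0.1029,  0.7368]), np.float64(117.94318389892578), np.float32(524.0273))
3 [348.9603 188.3754] (326, 163, 370, 216)
(array([ 0.6223, -0.1017]), np.float64(153.40908813476562), np.float32(672.68176))
(array([ 0.6225, -0.1018]), np.float64(150.47158813476562), np.float32(672.68176))
(array([ 0.6228, -0.1021,  3.8279]), np.float64(142.029541015625), np.float32(672.68176))
```

```bash
cat >> h.py <<'E'
def avg(n=8):
    P=[];A=[]; F=[];Q=[]
    for i in range(n):
        s=bot.read_state(); R=np.array(s["tcp_rot"]); P.append(s["position"]);A.append(np.degrees(np.arctan2(R[1,0],R[0,0]))); F.append(np.r_[s["force"],s["moment"]]);Q.append(s["joint_positions"])
        c=imaging.capture("wrist")
    p=np.mean(P,0);a=np.mean(A);sd=np.std(P,0)
    r=np.radians(a); T=np.eye(4); T[:3,:3]=[[np.cos(r),np.sin(r),0],[np.sin(r),-np.cos(r),0],[0,0,-1]]; T[:3,3]=p
    c["pose"]=T@c["T_tool_cam"]
    print("t",round(s["time_s"],2),"p",p,"sd",sd,"a",round(a,2),"F",np.mean(F,0),"op",round(s["opening"],3))
    return c,p,a
E
python3 - <<'E'
from h import *
c,p,a=avg(10)
for n,x in ((1,.4925),(2,.558),(3,.623)):
    u=w2px(c,[x,-.104,.06]); roi=(int(u[0])-22,int(u[1])-25,int(u[0])+22,int(u[1])+28)
    for th in (0,np.radians(1)): print(fitkey(c,roi,x,-.104,th))
E
```

```text
t 4.55 p [ 0.5569 -0.105   0.2396] sd [0.0002 0.0003 0.    ] a 90.28 F [ 0.0285  0.1765  0.006  -0.0241 -0.0973  0.0032] op 0.506
(array([ 0.4932, -0.1039]), np.float64(127.86136627197266), np.float32(659.7273))
(array([ 0.4935, -0.1041]), np.float64(132.2147674560547), np.float32(659.7273))
(array([ 0.5578, -0.1033]), np.float64(109.58068084716797), np.float32(514.4182))
(array([ 0.558 , -0.1031]), np.float64(112.87727355957031), np.float32(514.4182))
(array([ 0.6223, -0.1025]), np.float64(142.64772033691406), np.float32(662.9909))
(array([ 0.6223, -0.1026]), np.float64(140.83522033691406), np.float32(662.9909))
```

>>> send_rows:
  plan:
    - [[-0.27, 0.93, 0, 0.18, 0], [-0.27, 0.93, 0, 0.18, 0], [-0.27, 0.93, 0, 0.18, 0], [-0.27, 0.93, 0, 0.18, 0], [-0.27, 0.93, 0, 0.18, 0], [-0.27, 0.93, 0, 0.18, 0], [0, 0, 0, 0, 0], [0, 0, 0, 0, 0]]

```text
time_s: 5.4
position: [0.5086, 0.0632, 0.2397]
tcp_rot: [[-0.115, 0.993, 0.001], [0.993, 0.115, -0.001], [-0.001, 0.001, -1.0]]
force: [-0.7, -0.7, -0.8]
opening: 0.499
```

Run:
```python
from h import *
c,p,a=avg(10)
cv2.imwrite("pics/w2.png",c["img"])
cv2.imwrite("pics/w2z.png",cv2.resize(c["img"][140:240,190:390],None,fx=4,fy=4,interpolation=cv2.INTER_CUBIC))
print(w2px(c,[.508,.063,.05]))
np.savez("w2.npz",img=c["img"],pose=c["pose"],mtx=c["mtx"])
```

```text
t 5.85 p [0.5089 0.0623 0.2396] sd [0.0002 0.0004 0.0001] a 96.49 F [ 0.0761  0.0581 -0.2096 -0.0241 -0.1099 -0.0075] op 0.5
[276.1994 186.4389]
```

View pics/w2.png

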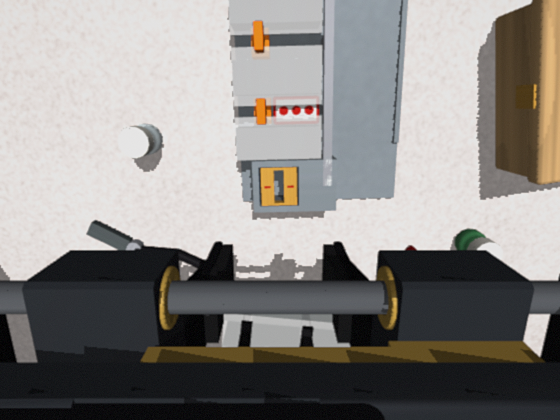

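View pics/w2z.png

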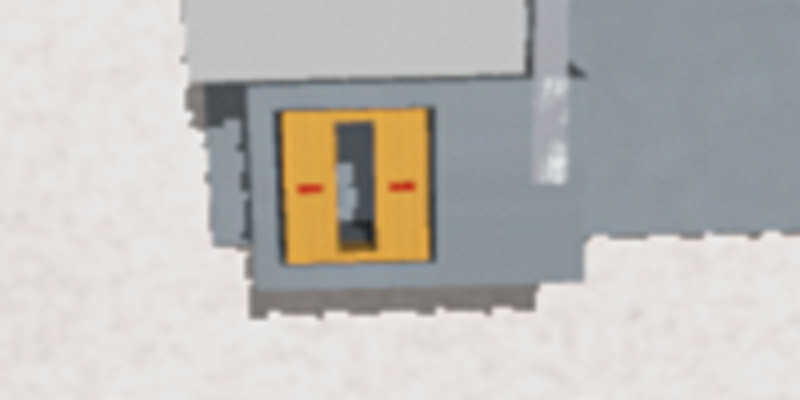

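```bash
cat >> h.py <<'E'
def plug(c,z=.05,roi=(230,140,350,225)):
    u0,v0,u1,v1=roi; hsv=cv2.cvtColor(c["img"],cv2.COLOR_BGR2HSV)
    m=cv2.inRange(hsv,(14,120,90),(32,255,255)); k=np.zeros_like(m); k[v0:v1,u0:u1]=m[v0:v1,u0:u1]
    cs,_=cv2.findContours(k,cv2.RETR_EXTERNAL,cv2.CHAIN_APPROX_NONE); ct=max(cs,key=cv2.contourArea)
    W=np.array([px2w(c,u,v,z)[:2] for u,v in ct[:,0]]).astype(np.float32)
    r=cv2.minAreaRect(W*1000); return r
E
python3 - <<'E'
from h import *
d=np.load("w2.npz"); c=dict(d)
print(plug(c))
# slot dark region centroid
u0,v0,u1,v1=268,165,292,207
g=c["img"]; hsv=cv2.cvtColor(g,cv2.COLOR_BGR2HSV)
m=(hsv[...,1]<110)[v0:v1,u0:u1]
n,l,s,ce=cv2.connectedComponentsWithStats(m.astype(np.uint8))
print(s,ce)
for z in s[1:]:
    a=px2w(c,u0+z[0]-.5,v0+z[1]-.5,.05);b=px2w(c,u0+z[0]+z[2]-.5,v0+z[1]+z[3]-.5,.05);print(a,b,(a+b)/2)
E
```

```text
((510.1418762207031, 63.33789825439453), (35.19216537475586, 36.88043212890625), 9.004176139831543)
[[  0   2  24  39 627]
 [  0   0  24   3  61]
 [  6   5  10  31 283]
 [  0  40  24   2  37]] [[11.9888 21.4242]
 [10.3279  0.8197]
 [10.417  20.0601]
 [13.4324 40.6486]]
[0.4975 0.083  0.05  ] [0.5203 0.0827 0.05  ] [0.5089 0.0829 0.05  ]
[0.5037 0.0789 0.05  ] [0.5166 0.05   0.05  ] [0.5101 0.0645 0.05  ]
[0.5016 0.0443 0.05  ] [0.525  0.0449 0.05  ] [0.5133 0.0446 0.05  ]
```

Run:
```python
from h import *
d=np.load("w2.npz"); c=dict(d)
def z(u,v): return 190+u/4-.375, 140+v/4-.375
for n,(p,q) in dict(top=((282,110),(433,107)),bot=((287,264),(432,260)),left=((287,264),(282,110)),right=((432,260),(433,107))).items():
    print(n, yaw(px2w(c,*z(*p),.05),px2w(c,*z(*q),.05)))
t=imaging.capture("top")
f=lambda u,v:(105+u/2.7-.3,165+v/2.7-.3)
print("apron",yaw(px2w(t,*f(388,43),.006),px2w(t,*f(43,82),.006))-90)
P=[px2w(c,*z(*p),.05) for p in((282,110),(433,107),(287,264),(432,260))]
print(np.mean(P,0))
# line fit on orange side edges in wrist image
hsv=cv2.cvtColor(c["img"],cv2.COLOR_BGR2HSV); m=cv2.inRange(hsv,(14,120,90),(32,255,255))
rows=[];
for v in range(170,203):
    w=np.where(m[v,250:310])[0]
    rows.append((px2w(c,250+w[0]-.5,v,.05),px2w(c,250+w[-1]+.5,v,.05)))
rows=np.array(rows)
for k in (0,1):
    f1=np.polyfit(rows[:,k,1],rows[:,k,0],1); print("edge yaw",-np.degrees(np.arctan(f1[0])), np.polyval(f1,.0635))
cols=[]
for u in range(263,297):
    w=np.where(m[155:215,u])[0]; cols.append((px2w(c,u,155+w[0]-.5,.05),px2w(c,u,155+w[-1]+.5,.05)))
cols=np.array(cols)
for k in (0,1):
    f1=np.polyfit(cols[:,k,0],cols[:,k,1],1); print("edge yaw",np.degrees(np.arctan(f1[0])), np.polyval(f1,.510))
```

```text
top 7.626841452799426
bot 8.127414541260462
left 97.56010571657797
right 96.97119403562591
apron 7.610729193421122
[0.5109 0.0635 0.05  ]
edge yaw 8.252018508383191 0.49231045248627225
edge yaw 9.791493443432396 0.5279772752703284
edge yaw 8.987949201262174 0.08203381582768131
edge yaw 9.097180451738394 0.044605013751147476
```

>>> send_rows:
  plan:
    - [[-0.087, -0.923, 0, -0.172, 0], [-0.087, -0.923, 0, -0.172, 0], [-0.087, -0.923, 0, -0.172, 0], [-0.087, -0.923, 0, -0.172, 0], [-0.087, -0.923, 0, -0.172, 0], [-0.087, -0.923, 0, -0.172, 0], [0, 0, 0, 0, 0], [0, 0, -0.9, 0, 0], [0, 0, -0.9, 0, 0], [0, 0, -0.9, 0, 0], [0, 0, -0.9, 0, 0], [0, 0, -0.9, 0, 0], [0, 0, -0.55, 0, 0], [0, 0, -0.55, 0, 0], [0, 0, 0, 0, 0], [0, 0, 0, 0, 0]]

```text
time_s: 7.55
position: [0.4929, -0.1027, 0.0716]
tcp_rot: [[-0.011, 1.0, -0.001], [1.0, 0.011, 0.0], [0.0, -0.001, -1.0]]
force: [0.3, -0.1, 0.2]
opening: 0.499
```

Run:
```python
from h import *
c,p,a=avg(10)
cv2.imwrite("pics/w3.png",c["img"])
```

```text
t 8.0 p [ 0.4933 -0.1032  0.0722] sd [0.0002 0.0002 0.0003] a 90.63 F [ 0.1566 -0.0526  0.1045 -0.0022 -0.0934 -0.0147] op 0.501
```

View pics/w3.png

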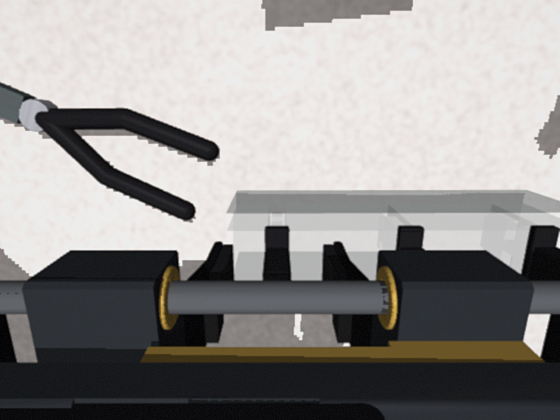

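>>> send_rows:
  plan:
    - [[0, 0, 0, 0, 1], [0, 0, 0, 0, 1], [0, 0, 0, 0, 1], [0, 0, 0, 0, 1], [0, 0, 0, 0, 1], [0, 0, 0, 0, 1], [0, 0, 0, 0, 1], [0, 0, 0, 0, 1]]

```text
time_s: 8.85
position: [0.4928, -0.1032, 0.0715]
tcp_rot: [[-0.011, 1.0, -0.0], [1.0, 0.011, 0.0], [0.0, -0.0, -1.0]]
force: [-0.3, -1.3, -0.1]
opening: 0.132
```

Run:
```python
from h import *
c,p,a=avg(10)
```

```text
t 9.3 p [ 0.4928 -0.1032  0.0715] sd [0. 0. 0.] a 90.62 F [ 0.0094 -0.2309 -0.6072 -0.0383 -0.0931 -0.016 ] op 0.135
```

>>> send_rows:
  plan:
    - [[0, 0, 0.5, 0, 1], [0, 0, 0.85, 0, 1], [0, 0, 0.85, 0, 1], [0, 0, 0.8, 0, 1], [0, 0, 0, 0, 1], [0, 0, 0, 0, 1]]

```text
time_s: 9.95
position: [0.4928, -0.1032, 0.1617]
tcp_rot: [[-0.011, 1.0, 0.001], [1.0, 0.011, -0.0], [-0.0, 0.001, -1.0]]
force: [0.1, 0.3, 0.2]
opening: 0.135
```

Run:
```python
from h import *
c,p,a=avg(10)
cv2.imwrite("pics/w4.png",c["img"]); np.savez("w4.npz",img=c["img"],pose=c["pose"],mtx=c["mtx"])
for z in (.078,.049,.044,0): print(z,[w2px(c,[p[0]+sx*.006,p[1]-.0007+.01,p[2]-.0655+z]) for sx in (-1,1)])
cv2.imwrite("pics/w4z.png",cv2.resize(c["img"][200:300,200:360],None,fx=5,fy=5,interpolation=cv2.INTER_CUBIC))
```

```text
t 10.4 p [ 0.4923 -0.103   0.1608] sd [0.0003 0.0001 0.0004] a 90.62 F [-0.1839  0.0036 -0.9459 -0.0166 -0.1106 -0.0002] op 0.133
0.078 [array([261.3842, 273.8148]), array([290.9608, 274.1114])]
0.049 [array([264.072 , 246.7637]), array([288.8851, 247.0156])]
0.044 [array([264.4502, 242.9566]), array([288.593 , 243.2021])]
0 [array([267.0669, 216.6212]), array([286.5721, 216.8219])]
```

View pics/w4z.png

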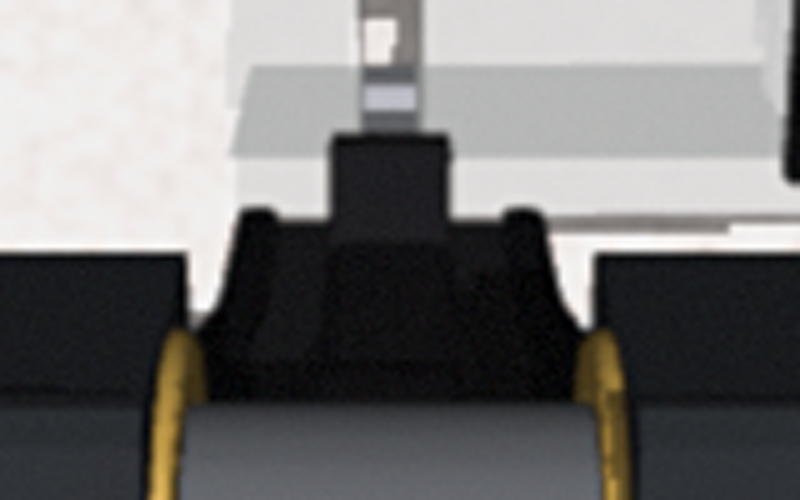

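>>> send_rows:
  plan:
    - [[0.094, 0.929, 0, 0.21, 1], [0.094, 0.929, 0, 0.21, 1], [0.094, 0.929, 0, 0.21, 1], [0.094, 0.929, 0, 0.21, 1], [0.094, 0.929, 0, 0.21, 1], [0.094, 0.929, 0, 0.21, 1], [0, 0, 0, 0, 1], [0, 0, -0.5, 0, 1], [0, 0, -0.5, 0, 1], [0, 0, 0, 0, 1]]

```text
time_s: 11.45
position: [0.5084, 0.0636, 0.1301]
tcp_rot: [[-0.136, 0.991, -0.004], [0.991, 0.136, 0.0], [0.001, -0.004, -1.0]]
force: [-0.3, -0.0, -0.4]
opening: 0.133
```

Run:
```python
from h import *
d=dict(np.load("w4.npz")); p=np.array([.4928,-.1032,.1611])
for z in (.049,.044,): print(z,w2px(d,[p[0],p[1]-.0007+.019,p[2]-.0655+z]))
c,p,a=avg(10)
cv2.imwrite("pics/w5.png",c["img"])
cv2.imwrite("pics/w5z.png",cv2.resize(c["img"][140:300,200:360],None,fx=3.7,fy=3.7,interpolation=cv2.INTER_CUBIC))
c=imaging.capture("side"); cv2.imwrite("pics/s5z.png",cv2.resize(c["img"][100:260,160:320],None,fx=3.7,fy=3.7,interpolation=cv2.INTER_CUBIC))
```

```text
0.049 [277.7587 229.9256]
0.044 [277.7673 226.5222]
t 11.9 p [0.5098 0.0636 0.1317] sd [0.0006 0.0001 0.0007] a 97.82 F [ 0.0139 -0.0876 -0.7606 -0.0072 -0.1187 -0.0106] op 0.134
```

View pics/w5z.png

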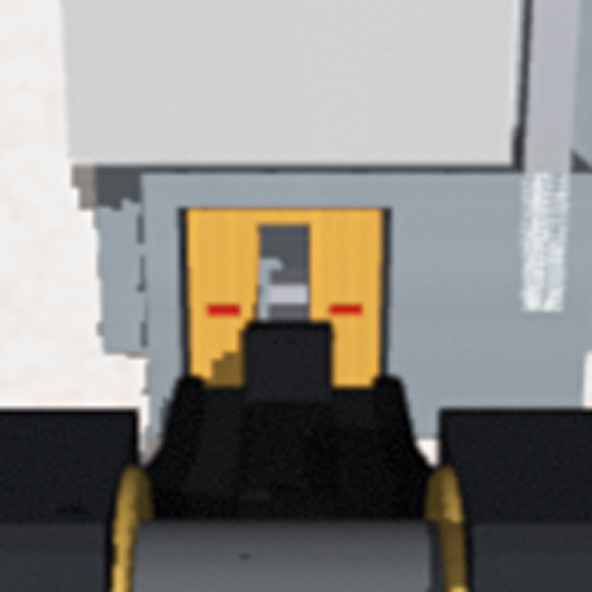

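View pics/s5z.png

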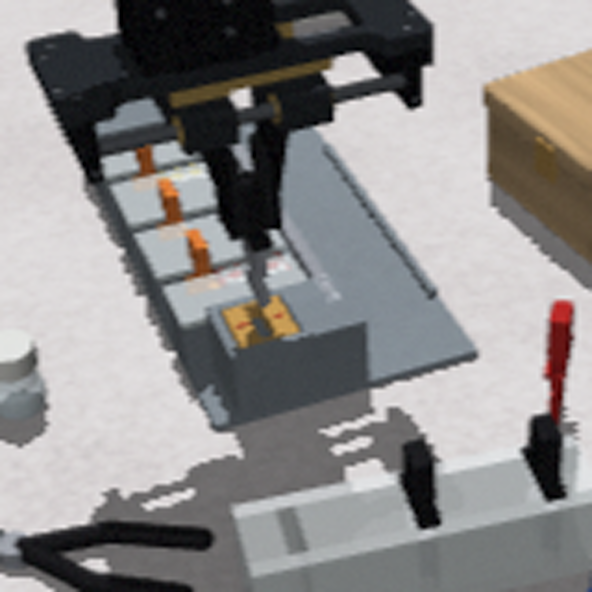

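>>> send_rows:
  plan:
    - [[-0.015, 0, -0.2, 0, 1], [0, 0, -0.2, 0, 1], [0, 0, -0.2, 0, 1], [0, 0, -0.2, 0, 1], [0, 0, -0.1, 0, 1], [0, 0, 0, 0, 1]]

```text
time_s: 12.6
position: [0.5089, 0.064, 0.1038]
tcp_rot: [[-0.136, 0.991, -0.001], [0.991, 0.136, 0.0], [0.0, -0.001, -1.0]]
force: [-0.3, 0.1, -0.5]
opening: 0.131
```

Run:
```python
from h import *
c,p,a=avg(8)
cv2.imwrite("pics/w6z.png",cv2.resize(c["img"][140:300,200:360],None,fx=3.7,fy=3.7,interpolation=cv2.INTER_CUBIC))
```

```text
t 12.95 p [0.5094 0.064  0.1045] sd [0.0002 0.     0.0003] a 97.84 F [-0.2404 -0.1842 -0.8938 -0.0115 -0.1092 -0.0131] op 0.137
```

View pics/w6z.png

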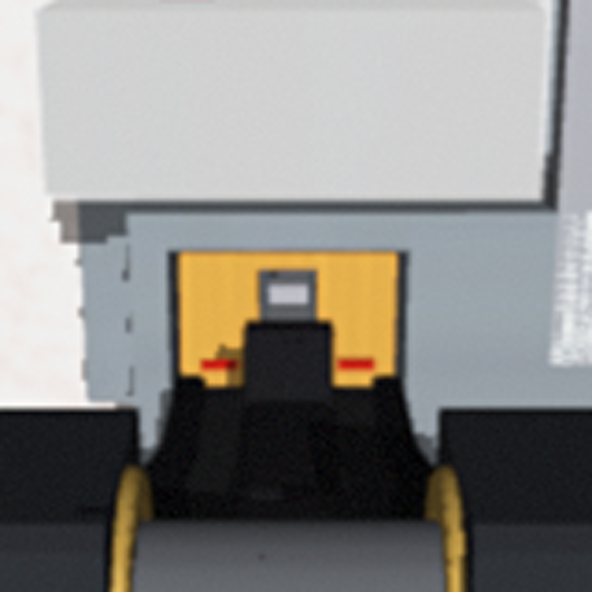

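>>> send_rows:
  plan:
    - [[0, 0, -0.2, 0, 1], [0, 0, -0.2, 0, 1], [0, 0, -0.2, 0, 1], [0, 0, -0.2, 0, 1], [0, 0, -0.2, 0, 1], [0, 0, -0.06, 0, 1], [0, 0, 0, 0, 1]]

```text
time_s: 13.7
position: [0.509, 0.064, 0.0722]
tcp_rot: [[-0.136, 0.991, -0.001], [0.991, 0.136, 0.0], [0.0, -0.001, -1.0]]
force: [-0.5, -0.8, -1.7]
opening: 0.135
```

Run:
```python
from h import *
c,p,a=avg(6)
cv2.imwrite("pics/w7z.png",cv2.resize(c["img"][140:300,200:360],None,fx=3.7,fy=3.7,interpolation=cv2.INTER_CUBIC))
```

```text
t 13.95 p [0.5094 0.064  0.0727] sd [0.0002 0.     0.0003] a 97.84 F [-0.1763 -0.0916 -0.8941 -0.0075 -0.101  -0.0103] op 0.135
```

View pics/w7z.png

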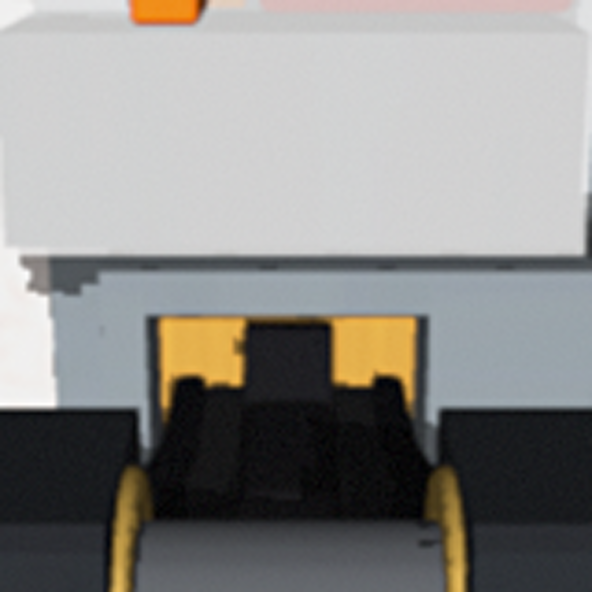

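>>> send_rows:
  plan:
    - [[0, 0, 0, -0.5, 1], [0, 0, 0, -0.5, 1], [0, 0, 0, -0.5, 1], [0, 0, 0, -0.5, 1], [0, 0, 0, -0.5, 1], [0, 0, 0, -0.5, 1], [0, 0, 0, 0, 1]]

```text
time_s: 14.7
position: [0.5098, 0.0639, 0.073]
tcp_rot: [[0.162, 0.987, 0.001], [0.987, -0.162, -0.0], [0.0, 0.001, -1.0]]
force: [0.8, -1.1, -1.4]
opening: 0.135
```

Run:
```python
from h import *
c,p,a=avg(4)
```

```text
t 14.85 p [0.5098 0.0639 0.073 ] sd [0. 0. 0.] a 80.7 F [ 0.4509 -0.3677 -1.0685 -0.0197 -0.1826  0.0384] op 0.136
```

>>> send_rows:
  plan:
    - [[0, 0, 0, -0.5, 1], [0, 0, 0, -0.5, 1], [0, 0, 0, 0, 1]]

```text
time_s: 15.2
position: [0.5099, 0.0639, 0.073]
tcp_rot: [[0.26, 0.966, 0.001], [0.966, -0.26, -0.0], [0.0, 0.001, -1.0]]
force: [1.5, 0.8, 0.1]
opening: 0.136
```

Run:
```python
from h import *
c,p,a=avg(4)
```

```text
t 15.35 p [0.5099 0.0639 0.073 ] sd [0. 0. 0.] a 74.98 F [ 1.5388  0.2228  0.0968 -0.0816 -0.3363  0.0135] op 0.133
```

>>> send_rows:
  plan:
    - [[0, 0, 0, -0.5, 1], [0, 0, 0, -0.5, 1], [0, 0, 0, 0, 1]]

```text
time_s: 15.7
position: [0.5099, 0.0639, 0.0729]
tcp_rot: [[0.355, 0.935, 0.001], [0.935, -0.355, -0.0], [0.0, 0.001, -1.0]]
force: [2.7, -0.0, -0.1]
opening: 0.135
```

Run:
```python
from h import *
c,p,a=avg(4)
cv2.imwrite("pics/w8z.png",cv2.resize(c["img"][140:300,200:360],None,fx=3.7,fy=3.7,interpolation=cv2.INTER_CUBIC))
```

```text
t 15.85 p [0.5099 0.0639 0.0729] sd [0. 0. 0.] a 69.26 F [ 2.3535 -0.3986 -0.1506 -0.0982 -0.4887  0.0254] op 0.136
```

View pics/w8z.png

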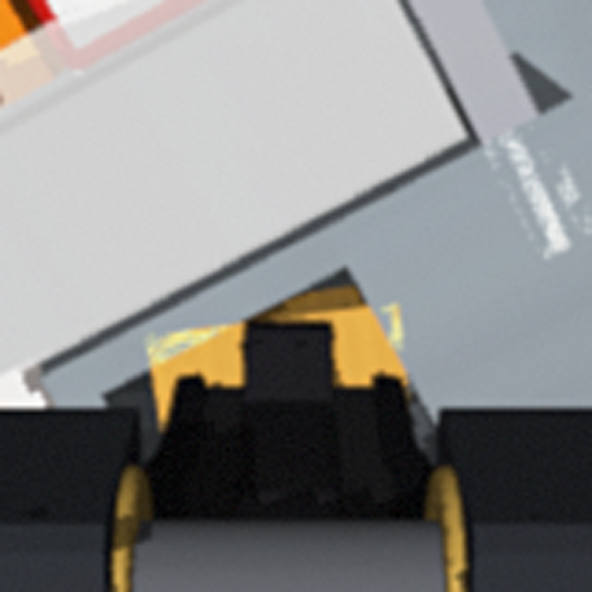

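>>> send_rows:
  plan:
    - [[0, 0, 0, -0.5, 1], [0, 0, 0, -0.5, 1], [0, 0, 0, 0, 1]]

```text
time_s: 16.2
position: [0.5101, 0.0638, 0.0729]
tcp_rot: [[0.446, 0.895, 0.002], [0.895, -0.446, -0.0], [0.0, 0.002, -1.0]]
force: [3.0, -0.7, 1.0]
opening: 0.138
```

Run:
```python
from h import *
c,p,a=avg(4)
```

```text
t 16.35 p [0.51   0.0638 0.0729] sd [0. 0. 0.] a 63.53 F [ 3.2352 -0.5592  0.6848 -0.2347 -0.6435  0.0361] op 0.134
```

>>> send_rows:
  plan:
    - [[0, 0, 0, -0.5, 1], [0, 0, 0, -0.5, 1], [0, 0, 0, 0, 1]]

```text
time_s: 16.7
position: [0.5101, 0.0638, 0.0729]
tcp_rot: [[0.533, 0.846, 0.002], [0.846, -0.533, -0.0], [0.001, 0.002, -1.0]]
force: [4.2, -1.5, 1.1]
opening: 0.137
```

Run:
```python
from h import *
c,p,a=avg(4)
cv2.imwrite("pics/w9z.png",cv2.resize(c["img"][140:300,200:360],None,fx=3.7,fy=3.7,interpolation=cv2.INTER_CUBIC))
```

```text
t 16.85 p [0.5101 0.0639 0.0729] sd [0. 0. 0.] a 57.8 F [ 4.0745 -0.9848  0.6551 -0.2803 -0.8038  0.0726] op 0.135
```

View pics/w9z.png

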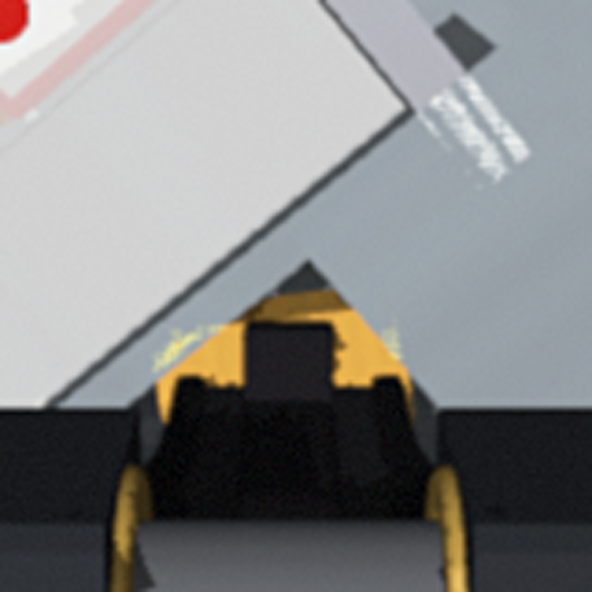

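>>> send_rows:
  plan:
    - [[0.015, 0, 0, -0.5, 1], [0, 0, 0, -0.5, 1], [0, 0, 0, 0, 1]]

```text
time_s: 17.2
position: [0.5101, 0.0639, 0.0729]
tcp_rot: [[0.615, 0.788, 0.001], [0.788, -0.615, -0.0], [0.0, 0.001, -1.0]]
force: [3.2, -1.3, 1.5]
opening: 0.135
```

Run:
```python
from h import *
c,p,a=avg(4)
cv2.imwrite("pics/w10.png",c["img"])
c=imaging.capture("side"); cv2.imwrite("pics/s10z.png",cv2.resize(c["img"][100:260,160:320],None,fx=3.7,fy=3.7,interpolation=cv2.INTER_CUBIC))
```

```text
t 17.35 p [0.5101 0.0639 0.0729] sd [0. 0. 0.] a 52.07 F [ 3.6964 -1.6657  1.1727 -0.3416 -0.807   0.0602] op 0.132
```

View pics/w10.png

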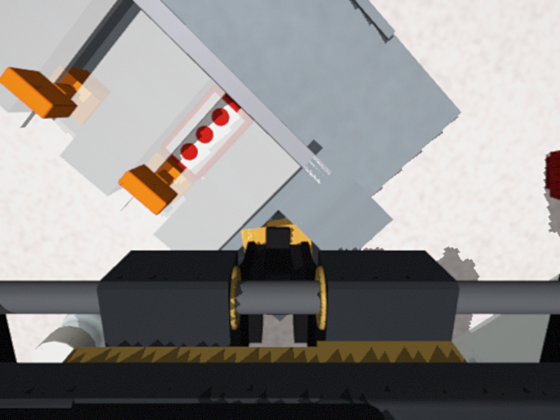

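View pics/s10z.png

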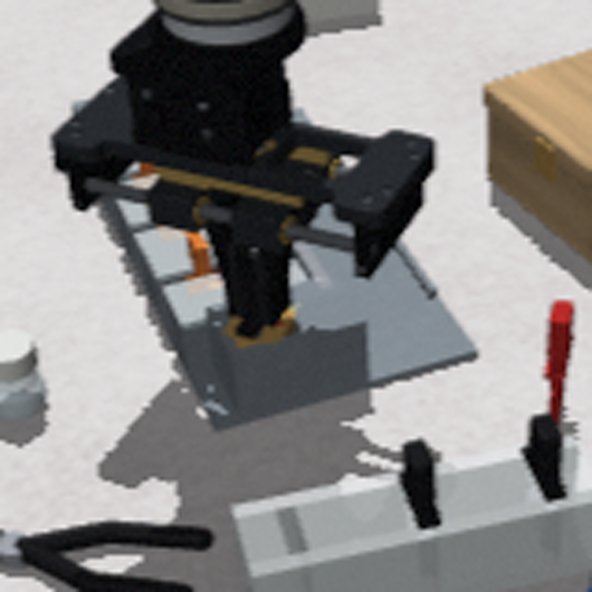

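>>> send_rows:
  plan:
    - [[0, 0, 0, -0.5, 1], [0, 0, 0, -0.5, 1], [0, 0, 0, -0.5, 1], [0, 0, 0, -0.5, 1], [0, 0, 0, 0, 1]]

```text
time_s: 17.95
position: [0.5103, 0.0638, 0.0729]
tcp_rot: [[0.76, 0.65, 0.001], [0.65, -0.76, -0.0], [0.001, 0.001, -1.0]]
force: [4.0, -0.8, 1.6]
opening: 0.136
```

Run:
```python
from h import *
c,p,a=avg(4)
```

```text
t 18.1 p [0.5103 0.0639 0.0729] sd [0. 0. 0.] a 40.58 F [ 4.6362 -1.4279  1.7089 -0.4071 -0.9051  0.0494] op 0.137
```

>>> send_rows:
  plan:
    - [[0, 0, 0, -0.5, 1], [0, 0, 0, -0.5, 1], [0, 0, 0, -0.5, 1], [0, 0, 0, -0.5, 1], [0, 0, 0, 0, 1]]

```text
time_s: 18.65
position: [0.5104, 0.0637, 0.0729]
tcp_rot: [[0.874, 0.486, 0.001], [0.486, -0.874, -0.0], [0.001, 0.001, -1.0]]
force: [5.5, -2.0, 0.8]
opening: 0.137
```

Run:
```python
from h import *
c,p,a=avg(4)
cv2.imwrite("pics/w11.png",c["img"])
```

```text
t 18.8 p [0.5104 0.0637 0.0729] sd [0. 0. 0.] a 29.13 F [ 4.9145 -2.512   0.9372 -0.4974 -0.9353  0.0516] op 0.13
```

View pics/w11.png

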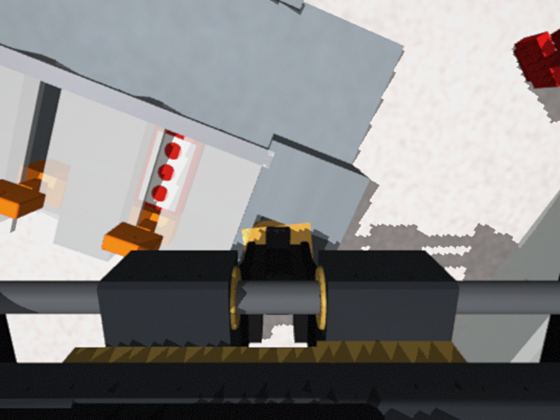

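>>> send_rows:
  plan:
    - [[0, 0, 0, -0.5, 1], [0, 0, 0, -0.5, 1], [0, 0, 0, -0.5, 1], [0, 0, 0, 0, 1]]

```text
time_s: 19.25
position: [0.5106, 0.0632, 0.0729]
tcp_rot: [[0.936, 0.351, 0.002], [0.351, -0.936, -0.001], [0.001, 0.002, -1.0]]
force: [4.6, -5.5, -0.4]
opening: 0.136
```

Run:
```python
from h import *
c,p,a=avg(3)
```

```text
t 19.35 p [0.5107 0.0632 0.0729] sd [0. 0. 0.] a 20.58 F [ 4.6427 -4.9789  0.7698 -0.9633 -0.9449  0.1037] op 0.136
```

>>> send_rows:
  plan:
    - [[0, 0, 0, -0.5, 1], [0, 0, 0, 0, 1]]

```text
time_s: 19.6
position: [0.5107, 0.0631, 0.0729]
tcp_rot: [[0.952, 0.306, 0.002], [0.306, -0.952, -0.002], [0.001, 0.002, -1.0]]
force: [5.2, -4.7, 1.7]
opening: 0.135
```

Run:
```python
from h import *
c,p,a=avg(3)
cv2.imwrite("pics/w12z.png",cv2.resize(c["img"][140:300,200:360],None,fx=3.7,fy=3.7,interpolation=cv2.INTER_CUBIC))
```

```text
t 19.7 p [0.5107 0.0631 0.0729] sd [0. 0. 0.] a 17.84 F [ 5.1724 -4.9813  1.4092 -0.8948 -0.9322  0.4829] op 0.134
```

View pics/w12z.png

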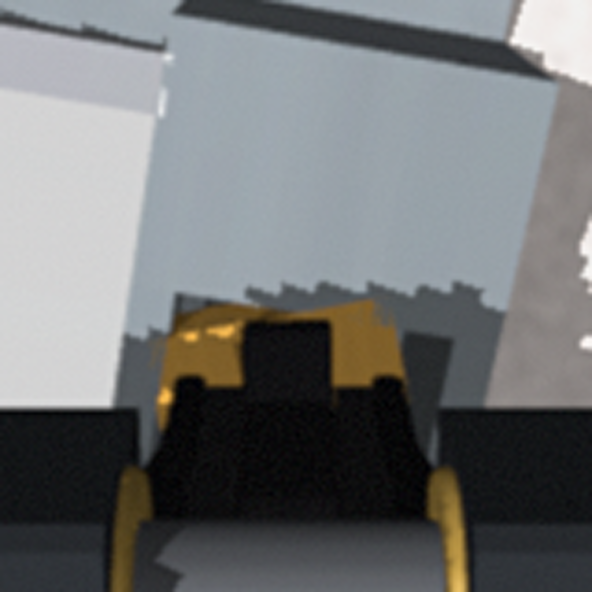

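>>> send_rows:
  plan:
    - [[0, 0, 0, 0.1, 0.2], [0, 0, 0, 0, 0.2], [0, 0, 0, 0, 0.2], [0, 0, 0, 0, 0.2], [0, 0, 0, 0, 0.2], [0, 0, 0.5, 0, 0.2], [0, 0, 0.9, 0, 0.2], [0, 0, 0.9, 0, 0.2], [0, 0, 0.9, 0, 0.2], [0, 0, 0, 0, 0.2]]

```text
time_s: 20.75
position: [0.5117, 0.064, 0.1719]
tcp_rot: [[0.95, 0.312, 0.007], [0.312, -0.95, -0.0], [0.006, 0.003, -1.0]]
force: [0.9, -0.5, -0.2]
opening: 0.399
```

Run:
```python
from h import *
c,p,a=avg(6)
cv2.imwrite("pics/w13.png",c["img"])
```

```text
t 21.0 p [0.5096 0.0641 0.1691] sd [0.0011 0.     0.0015] a 18.2 F [ 0.2975 -0.0369  0.0398  0.0007 -0.0104 -0.0141] op 0.401
```

View pics/w13.png

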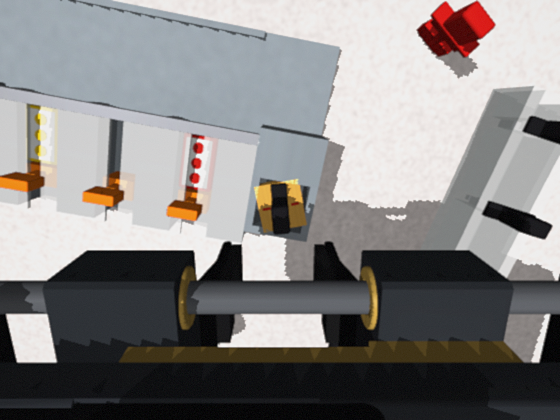

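>>> send_rows:
  plan:
    - [[-0.41, 0.53, 0, -0.45, 1], [-0.41, 0.53, 0, -0.45, 1], [-0.41, 0.53, 0, -0.45, 1], [-0.41, 0.53, 0, -0.45, 1], [0, 0, 0, 0, 1], [0, 0, 0, 0, 1], [0, 0, 0, 0, 1]]

```text
time_s: 21.75
position: [0.4614, 0.1271, 0.1685]
tcp_rot: [[0.991, 0.137, 0.0], [0.137, -0.991, -0.0], [0.0, 0.0, -1.0]]
force: [-0.7, 0.4, -0.5]
opening: 0.007
```

Run:
```python
from h import *
c,p,a=avg(10)
th=np.radians(7.8); O=np.array([.512,.1952]); R=np.array([[np.cos(th),-np.sin(th)],[np.sin(th),np.cos(th)]])
im=c["img"].copy()
for k,y in enumerate((-.06,0,.06)):
    for dx,dy in ((-4,-11),(4,-11),(4,11),(-4,11)):
        w=O+R@[-.034+dx/1e3,y+dy/1e3]; u=w2px(c,[*w,.066]); cv2.circle(im,tuple(np.round(u).astype(int)),2,(0,255,0),-1)
cv2.imwrite("pics/w14.png",im)
print(R.T@(p[:2]-O))
```

```text
t 22.2 p [0.4611 0.1271 0.1687] sd [0.0003 0.0002 0.0001] a 7.86 F [-0.0927 -0.0322  0.0374  0.0175  0.0109  0.0112] op 0.007
[-0.0597 -0.0605]
```

View pics/w14.png

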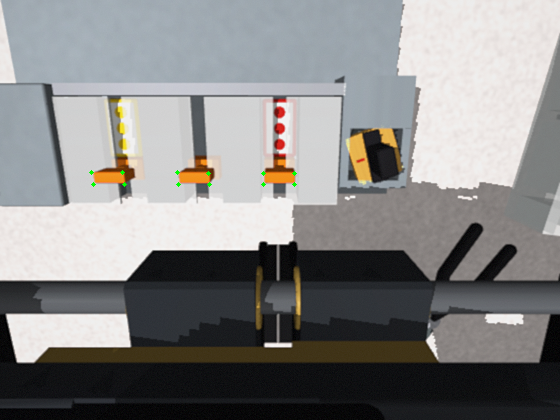

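>>> send_rows:
  plan:
    - [[0, 0, -0.9, 0, 1], [0, 0, -0.9, 0, 1], [0, 0, -0.9, 0, 1], [0, 0, -0.59, 0, 1], [0, 0, 0, 0, 1], [0.132, 0.018, 0, 0, 1], [0.132, 0.018, 0, 0, 1], [0.132, 0.018, 0, 0, 1], [0.132, 0.018, 0, 0, 1], [0.132, 0.018, 0, 0, 1], [0, 0, 0, 0, 1]]

```text
time_s: 23.35
position: [0.4809, 0.1304, 0.0704]
tcp_rot: [[0.991, 0.137, 0.001], [0.137, -0.991, 0.0], [0.001, -0.0, -1.0]]
force: [-0.8, -0.2, 0.9]
opening: 0.008
```

Run:
```python
from h import *
c,p,a=avg(4)
cv2.imwrite("pics/w15.png",c["img"])
```

```text
t 23.5 p [0.4804 0.1303 0.0702] sd [0.0003 0.     0.0001] a 7.89 F [-1.2746 -0.1126  1.1816 -0.0254  0.324  -0.0079] op 0.005
```

View pics/w15.png

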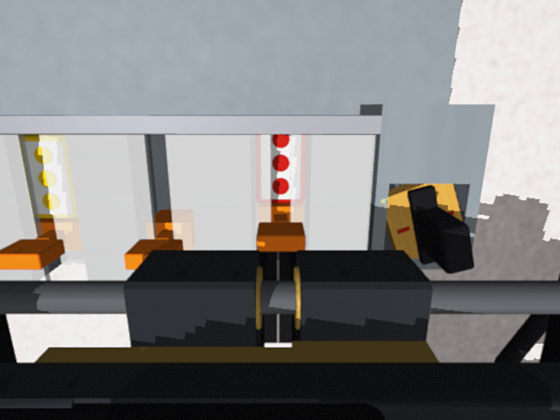

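>>> send_rows:
  plan:
    - [[0.132, 0.018, 0, 0, 1], [0.132, 0.018, 0, 0, 1], [0.132, 0.018, 0, 0, 1], [0.132, 0.018, 0, 0, 1], [0.132, 0.018, 0, 0, 1], [0.132, 0.018, 0, 0, 1], [0.132, 0.018, 0, 0, 1], [0.132, 0.018, 0, 0, 1], [0.132, 0.018, 0, 0, 1], [0.132, 0.018, 0, 0, 1], [0.132, 0.018, 0, 0, 1], [0, 0, 0, 0, 1]]

```text
time_s: 24.75
position: [0.5244, 0.1364, 0.0699]
tcp_rot: [[0.991, 0.137, 0.0], [0.137, -0.991, 0.0], [0.0, -0.0, -1.0]]
force: [-4.0, 0.6, 2.2]
opening: 0.008
```

Run:
```python
from h import *
c,p,a=avg(4)
cv2.imwrite("pics/w16.png",c["img"])
```

```text
t 24.9 p [0.524  0.1363 0.0699] sd [0.0003 0.     0.    ] a 7.88 F [-4.7008  0.4796  1.1056  0.0874  0.8005  0.0206] op 0.003
```

View pics/w16.png

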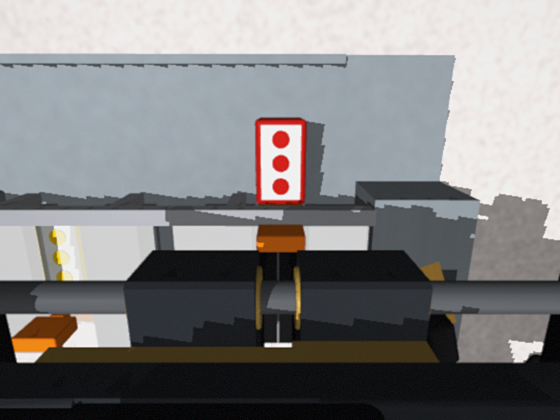

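Cassette nearly out. A few more millimetres in small steps.

>>> send_rows:
  plan:
    - [[0.066, 0.009, 0, 0, 1], [0.066, 0.009, 0, 0, 1], [0, 0, 0, 0, 1]]

```text
time_s: 25.25
position: [0.527, 0.1367, 0.07]
tcp_rot: [[0.991, 0.137, -0.002], [0.137, -0.991, -0.0], [-0.002, -0.0, -1.0]]
force: [-6.2, 0.3, 2.3]
opening: 0.003
```

Run:
```python
from h import *
c,p,a=avg(4)
cv2.imwrite("pics/w17.png",c["img"])
```

```text
t 25.4 p [0.527  0.1367 0.07  ] sd [0. 0. 0.] a 7.89 F [-6.3917  0.06    1.9466  0.036   1.04    0.0325] op 0.003
```

View pics/w17.png

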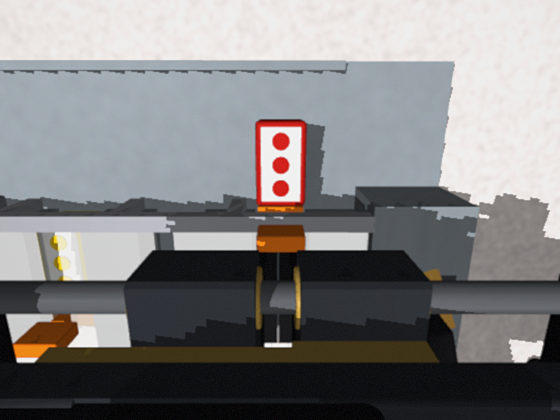

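>>> send_rows:
  plan:
    - [[-0.33, -0.045, 0, 0, 1], [-0.33, -0.045, 0, 0, 1], [-0.33, -0.045, 0, 0, 1], [-0.33, -0.045, 0, 0, 1], [-0.33, -0.045, 0, 0, 1], [-0.33, -0.045, 0, 0, 1], [-0.33, -0.045, 0, 0, 1], [-0.33, -0.045, 0, 0, 1], [0, 0, 0.9, 0, 1], [-0.03, 0.8, 0, 0, 1], [-0.03, 0.8, 0, 0, 1], [-0.03, 0.8, 0, 0, 1], [-0.03, 0.8, 0, 0, 1], [-0.03, 0.8, 0, 0, 1], [0, 0, 0, 0, 1], [0, 0, 0, 0, 1]]

```text
time_s: 27.05
position: [0.4441, 0.2461, 0.0971]
tcp_rot: [[0.99, 0.139, 0.001], [0.139, -0.99, -0.0], [0.001, 0.0, -1.0]]
force: [0.3, -0.4, -0.1]
opening: 0.007
```

```bash
cat >> h.py <<'E'
th=np.radians(7.8); O=np.array([.512,.1952]); RD=np.array([[np.cos(th),-np.sin(th)],[np.sin(th),np.cos(th)]])
def D(p): return RD.T@(np.array(p[:2])-O)
def W(x,y): return O+RD@[x,y]
E
python3 - <<'E'
from h import *
c,p,a=avg(8)
cv2.imwrite("pics/w18.png",c["img"]); print(D(p), W(-.06,.06)-p[:2])
E
```

```text
t 27.4 p [0.4442 0.2453 0.097 ] sd [0.0001 0.0003 0.    ] a 7.85 F [ 0.0758 -0.0875 -0.1094  0.0073  0.0093 -0.0032] op 0.005
[-0.0604  0.0589] [0.0002 0.0012]
```

View pics/w18.png

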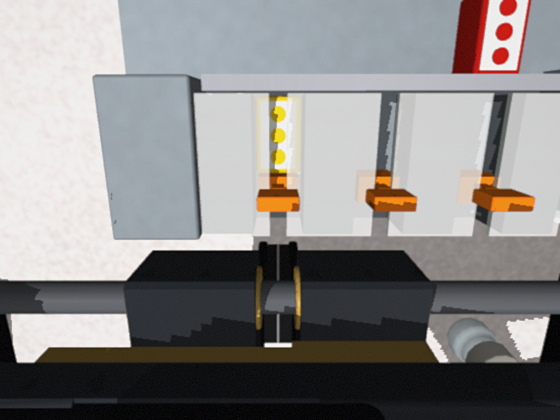

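>>> send_rows:
  plan:
    - [[0, 0.03, -0.45, 0, 1], [0, 0, -0.45, 0, 1], [0, 0, 0, 0, 1], [0.132, 0.018, 0, 0, 1], [0.132, 0.018, 0, 0, 1], [0.132, 0.018, 0, 0, 1], [0.132, 0.018, 0, 0, 1], [0.132, 0.018, 0, 0, 1], [0.132, 0.018, 0, 0, 1], [0.132, 0.018, 0, 0, 1], [0.132, 0.018, 0, 0, 1], [0.132, 0.018, 0, 0, 1], [0.132, 0.018, 0, 0, 1], [0.132, 0.018, 0, 0, 1], [0.132, 0.018, 0, 0, 1], [0.132, 0.018, 0, 0, 1], [0.132, 0.018, 0, 0, 1], [0.132, 0.018, 0, 0, 1], [0, 0, 0, 0, 1]]

```text
time_s: 29.35
position: [0.5042, 0.255, 0.07]
tcp_rot: [[0.991, 0.137, 0.001], [0.137, -0.991, 0.0], [0.001, -0.0, -1.0]]
force: [-3.7, -0.1, 3.3]
opening: 0.007
```

Run:
```python
from h import *
c,p,a=avg(4)
cv2.imwrite("pics/w19.png",c["img"]); print(D(p))
```

```text
t 29.5 p [0.5038 0.255  0.07  ] sd [0.0003 0.     0.    ] a 7.88 F [-3.8705 -0.1895  2.8521 -0.0085  0.7254  0.0063] op 0.005
[0.     0.0604]
```

View pics/w19.png

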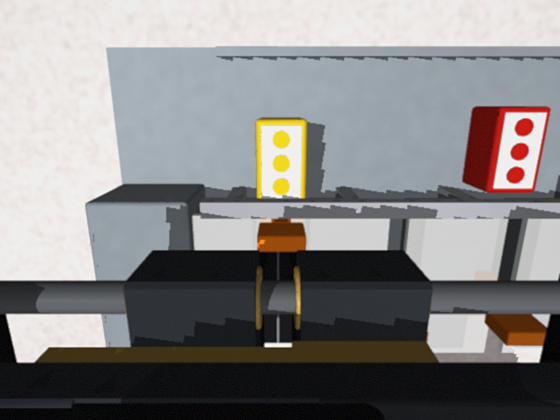

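>>> send_rows:
  plan:
    - [[0.066, 0.009, 0, 0, 1], [0.066, 0.009, 0, 0, 1], [0.066, 0.009, 0, 0, 1], [0.066, 0.009, 0, 0, 1], [0, 0, 0, 0, 1]]

```text
time_s: 30.05
position: [0.5106, 0.2559, 0.07]
tcp_rot: [[0.991, 0.137, -0.002], [0.137, -0.991, -0.0], [-0.003, 0.0, -1.0]]
force: [-6.2, -1.9, 3.6]
opening: 0.006
```

Run:
```python
from h import *
c,p,a=avg(4)
cv2.imwrite("pics/w20.png",c["img"]); print(D(p))
```

```text
t 30.2 p [0.5106 0.2559 0.07  ] sd [0. 0. 0.] a 7.88 F [-5.6073 -0.3506  3.9436 -0.0422  1.0366 -0.0086] op 0.004
[0.0068 0.0603]
```

View pics/w20.png

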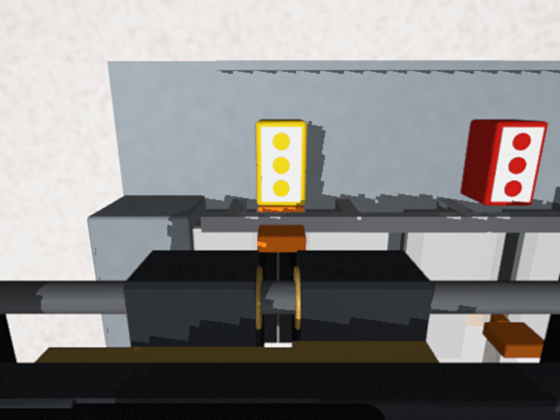

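>>> send_rows:
  plan:
    - [[-0.33, -0.045, 0, 0, 1], [-0.33, -0.045, 0, 0, 1], [-0.33, -0.045, 0, 0, 1], [-0.33, -0.045, 0, 0, 1], [-0.33, -0.045, 0, 0, 1], [-0.33, -0.045, 0, 0, 1], [-0.33, -0.045, 0, 0, 1], [-0.33, -0.045, 0, 0, 1], [0, 0, 0.9, 0, 1], [0, 0, 0.9, 0, 1], [0, 0, 0.9, 0, 0], [0.82, 0.11, 0, 0, 0], [0.82, 0.11, 0, 0, 0], [0.82, 0.11, 0, 0, 0], [0.82, 0.11, 0, 0, 0], [0.82, 0.11, 0, 0, 0], [0, 0, 0, 0, 0], [0, 0, 0, 0, 0]]

```text
time_s: 32.05
position: [0.5547, 0.2616, 0.1507]
tcp_rot: [[0.991, 0.137, -0.001], [0.137, -0.991, -0.0], [-0.001, 0.0, -1.0]]
force: [0.0, 0.7, 0.4]
opening: 0.497
```

Run:
```python
from h import *
c,p,a=avg(8)
cv2.imwrite("pics/w21.png",c["img"]); print(D(p), W(.052,.06)-p[:2])
for t in ("top",):
    imaging.capture(t)
    for n in ("cassette_yellow","cassette_red","cassette_blue","tray"):
        print(n,[(round(d["conf"],2),np.round(d["at"],4),D(d["at"])) for d in mark_of(t,n)][:3])
```

```text
t 32.4 p [0.5541 0.2616 0.1509] sd [0.0004 0.0001 0.0002] a 7.9 F [-0.1523  0.3157  0.1065  0.0124  0.02   -0.016 ] op 0.5
[0.0507 0.0601] [0.0013 0.0001]
cassette_yellow [(0.67, array([0.5571, 0.2592, 0.009 ]), array([0.0534, 0.0573]))]
cassette_red [(0.5, array([0.5735, 0.1416, 0.0072]), array([ 0.0537, -0.0615]))]
cassette_blue []
tray [(0.69, array([ 0.4527, -0.3537,  0.0003]), array([-0.1332, -0.5358])), (0.61, array([0.5053, 0.0629, 0.0038]), array([-0.0246, -0.1302]))]
```

View pics/w21.png

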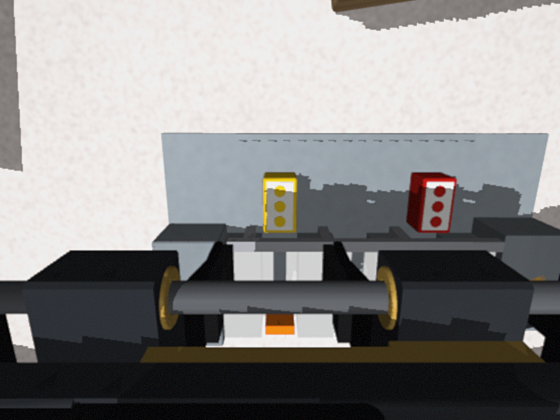

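Run:
```python
from h import *
c,p,a=avg(4)
for q in ((.030,.06),(.052,.06),(.074,.06),(.052,.047),(.052,.073)): print(q,w2px(c,[*W(*q),.033]))
```

```text
t 32.85 p [0.5553 0.2617 0.1511] sd [0. 0. 0.] a 7.88 F [ 0.0458  0.277  -0.264   0.0025  0.0061  0.004 ] op 0.499
(0.03, 0.06) [278.9275 234.4044]
(0.052, 0.06) [278.9874 207.2726]
(0.074, 0.06) [279.0499 178.9305]
(0.052, 0.047) [296.0193 207.2916]
(0.052, 0.073) [261.9554 207.2536]
```

>>> send_rows:
  plan:
    - [[0, 0, -0.9, 0, 0], [0, 0, -0.9, 0, 0], [0, 0, -0.9, 0, 0], [0, 0, -0.7, 0, 0], [0, 0, -0.43, 0, 0], [0, 0, 0, 0, 0], [0, 0, 0, 0, 1], [0, 0, 0, 0, 1], [0, 0, 0, 0, 1], [0, 0, 0, 0, 1], [0, 0, 0, 0, 1], [0, 0, 0, 0, 1], [0, 0, 0, 0, 1]]

```text
time_s: 34.2
position: [0.5562, 0.2619, 0.0374]
tcp_rot: [[0.991, 0.137, 0.002], [0.137, -0.991, 0.001], [0.002, -0.0, -1.0]]
force: [-0.1, -0.0, 5.9]
opening: 0.299
```

Run:
```python
from h import *
c,p,a=avg(4)
cv2.imwrite("pics/w22.png",c["img"]); print(D(p))
```

```text
t 34.35 p [0.5562 0.2619 0.0374] sd [0. 0. 0.] a 7.89 F [-0.1575 -0.7522  6.2919 -0.0611  0.0696 -0.0094] op 0.298
[0.0528 0.0601]
```

View pics/w22.png

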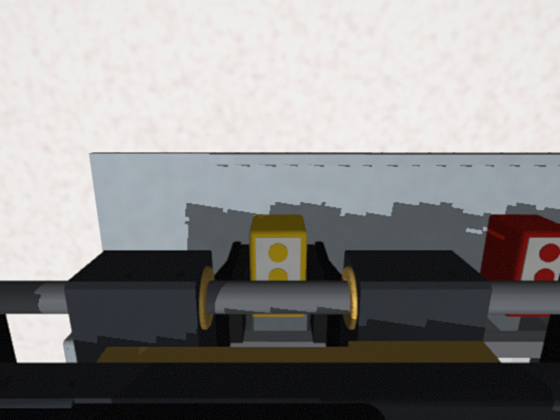

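>>> send_rows:
  plan:
    - [[0, 0, 0.2, 0, 1], [0, 0, 0.3, 0, 1], [0, 0, 0, 0, 1]]

```text
time_s: 34.7
position: [0.5548, 0.2616, 0.0512]
tcp_rot: [[0.991, 0.137, -0.001], [0.137, -0.991, -0.0], [-0.001, 0.0, -1.0]]
force: [0.2, -0.9, -3.4]
opening: 0.293
```

Run:
```python
from h import *
c,p,a=avg(4)
cv2.imwrite("pics/w23.png",c["img"]); print(D(p))
c=imaging.capture("side"); cv2.imwrite("pics/s23z.png",cv2.resize(c["img"][60:260,140:400],None,fx=3,fy=3,interpolation=cv2.INTER_CUBIC))
```

```text
t 34.85 p [0.5548 0.2616 0.0511] sd [0. 0. 0.] a 7.89 F [-0.3795 -0.5194 -2.6015 -0.062   0.0212  0.0049] op 0.296
[0.0514 0.06  ]
```

View pics/s23z.png

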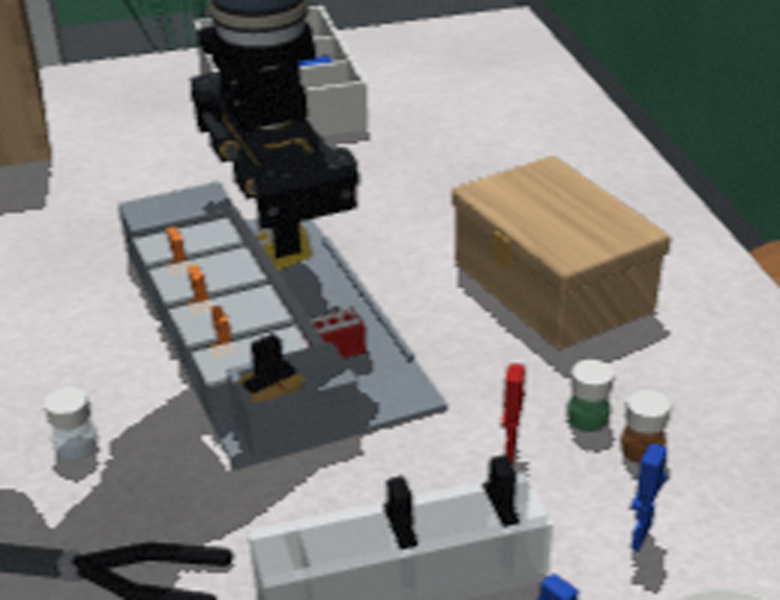

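>>> send_rows:
  plan:
    - [[0, 0, 0.9, 0, 1], [0, 0, 0.9, 0, 1], [0, 0, 0.9, 0, 1], [0, 0, 0.9, 0, 1], [-0.08, -0.9, 0, 0, 1], [-0.08, -0.9, 0, 0, 1], [-0.08, -0.9, 0, 0, 1], [-0.08, -0.9, 0, 0, 1], [-0.08, -0.9, 0, 0, 1], [-0.08, -0.9, 0, 0, 1], [-0.08, -0.9, 0, 0, 1], [-0.08, -0.9, 0, 0, 1], [-0.08, -0.9, 0, 0, 1], [-0.08, -0.9, 0, 0, 1], [-0.08, -0.9, 0, 0, 1], [-0.08, -0.9, 0, 0, 1], [-0.08, -0.9, 0, 0, 1], [-0.08, -0.9, 0, 0, 1], [-0.08, -0.9, 0, 0, 1]]

```text
time_s: 36.85
position: [0.5195, -0.1445, 0.1597]
tcp_rot: [[0.991, 0.137, 0.001], [0.137, -0.991, -0.0], [0.001, 0.001, -1.0]]
force: [0.6, -0.7, -0.3]
opening: 0.294
```

Run:
```python
from h import *
c,p,a=avg(4)
cv2.imwrite("pics/w24.png",c["img"])
c=imaging.capture("top"); cv2.imwrite("pics/t24.png",c["img"])
print([(round(d["conf"],2),np.round(d["at"],4)) for d in mark_of("top","tray")][:3])
c=imaging.capture("side")
print([(round(d["conf"],2),np.round(d["at"],4)) for d in mark_of("side","tray")][:3])
```

```text
t 37.0 p [ 0.5199 -0.1462  0.1597] sd [0.0003 0.0017 0.0001] a 7.75 F [ 0.2112 -0.7018 -0.2995 -0.0034 -0.0097 -0.0158] op 0.292
[(0.21, array([ 0.3714,  0.0911, -0.0053]))]
[(0.97, array([ 0.4514, -0.351 , -0.0001])), (0.65, array([0.5117, 0.0642, 0.0054]))]
```

View pics/w24.png

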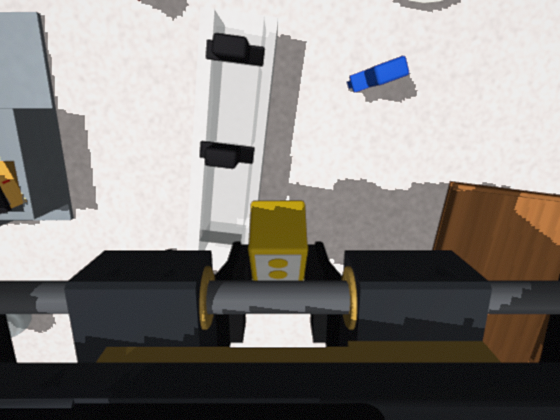

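View pics/t24.png

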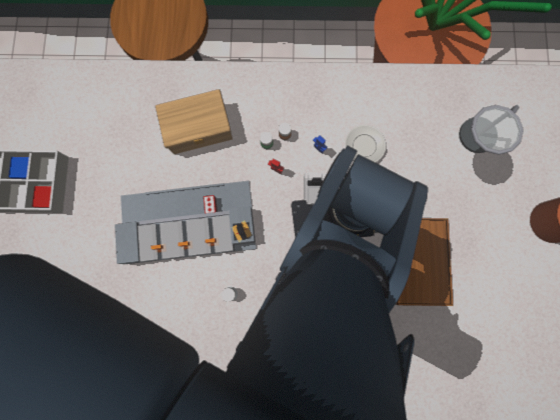

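>>> send_rows:
  plan:
    - [[-0.095, -0.87, 0, 0, 1], [-0.095, -0.87, 0, 0, 1], [-0.095, -0.87, 0, 0, 1], [-0.095, -0.87, 0, 0, 1], [-0.095, -0.87, 0, 0, 1], [-0.095, -0.87, 0, 0, 1], [-0.095, -0.87, 0, 0, 1], [-0.095, -0.87, 0, 0, 1], [0, 0, 0, 0, 1], [0, 0, 0, 0, 1]]

```text
time_s: 38.25
position: [0.4965, -0.3513, 0.1589]
tcp_rot: [[0.991, 0.137, -0.001], [0.137, -0.991, 0.001], [-0.0, -0.001, -1.0]]
force: [0.4, 1.4, -1.2]
opening: 0.293
```

Run:
```python
from h import *
c,p,a=avg(6)
im=c["img"].copy()
for dx in (-.1,.1):
    for dy in (-.0625,.0625):
        print(w2px(c,[.4535+dx,-.354+dy,.016]))
cv2.imwrite("pics/w25.png",c["img"])
c=imaging.capture("side"); cv2.imwrite("pics/s25.png",c["img"])
```

```text
t 38.5 p [ 0.4965 -0.3506  0.159 ] sd [0.0001 0.0003 0.0001] a 7.95 F [ 0.2806  0.1381 -0.6927  0.0163 -0.0037  0.0066] op 0.294
[326.8927 353.6915]
[194.6442 337.9181]
[370.9177 141.4717]
[214.0174 119.1485]
```

View pics/w25.png

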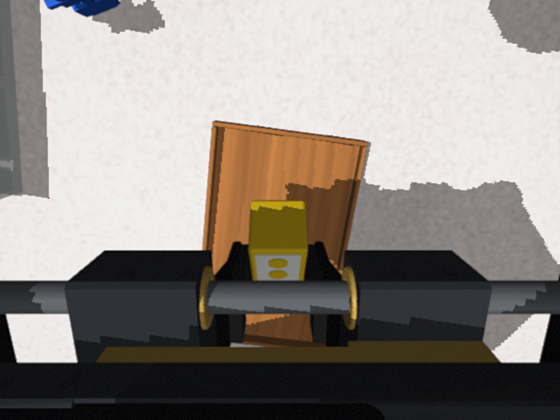

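View pics/s25.png

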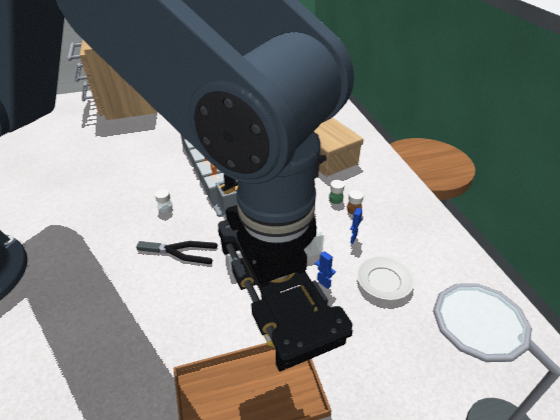

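>>> send_rows:
  plan:
    - [[0, 0, -0.9, 0, 1], [0, 0, -0.9, 0, 1], [0, 0, -0.9, 0, 1], [0, 0, -0.6, 0, 1], [0, 0, -0.3, 0, 1], [0, 0, 0, 0, 1]]

```text
time_s: 39.2
position: [0.4966, -0.3517, 0.0508]
tcp_rot: [[0.991, 0.137, -0.0], [0.137, -0.991, 0.001], [-0.0, -0.001, -1.0]]
force: [0.7, 0.1, -0.6]
opening: 0.298
```

Run:
```python
from h import *
c,p,a=avg(6)
cv2.imwrite("pics/w26.png",c["img"])
```

```text
t 39.45 p [ 0.4968 -0.3522  0.0515] sd [0.0001 0.0002 0.0003] a 7.9 F [ 0.2946  0.3447 -0.8104  0.0244  0.0226 -0.0167] op 0.296
```

View pics/w26.png

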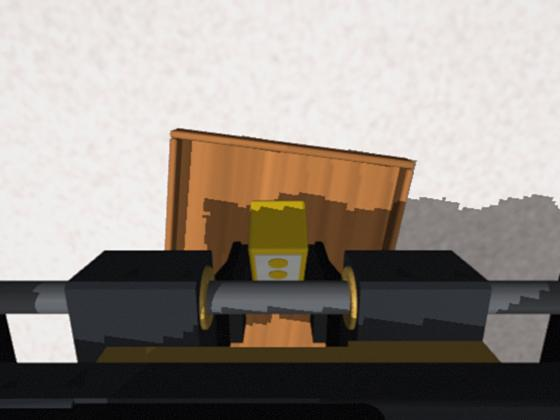

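Step down 2 mm at a time until contact.

>>> send_rows:
  plan:
    - [[0, 0, -0.07, 0, 1], [0, 0, -0.07, 0, 1], [0, 0, -0.07, 0, 1], [0, 0, 0, 0, 1]]

```text
time_s: 39.9
position: [0.4979, -0.3526, 0.0491]
tcp_rot: [[0.991, 0.137, 0.003], [0.137, -0.991, -0.002], [0.003, 0.002, -1.0]]
force: [-1.6, 4.5, 22.1]
opening: 0.295
```

Run:
```python
from h import *
c,p,a=avg(4)
cv2.imwrite("pics/w26.png",c["img"])
```

```text
t 40.05 p [ 0.4979 -0.3526  0.0491] sd [0. 0. 0.] a 7.87 F [-1.7999  4.5181 22.4481  0.8865  0.448  -0.0175] op 0.298
```

>>> send_rows:
  plan:
    - [[0, 0, 0.15, 0, 1], [0, 0, 0, 0, 1], [0, 0, 0, 0, 0.2], [0, 0, 0, 0, 0.2], [0, 0, 0, 0, 0.2], [0, 0, 0, 0, 0.2], [0, 0, 0, 0, 0.2]]

```text
time_s: 40.8
position: [0.4964, -0.352, 0.049]
tcp_rot: [[0.991, 0.137, -0.0], [0.137, -0.991, 0.0], [-0.0, -0.0, -1.0]]
force: [-0.4, 0.2, 0.2]
opening: 0.397
```

Run:
```python
from h import *
c,p,a=avg(4)
cv2.imwrite("pics/w27.png",c["img"])
```

```text
t 40.95 p [ 0.4964 -0.352   0.0491] sd [0.     0.     0.0001] a 7.88 F [-0.1461  0.3727 -0.3812  0.0263 -0.0221  0.0059] op 0.4
```

View pics/w27.png

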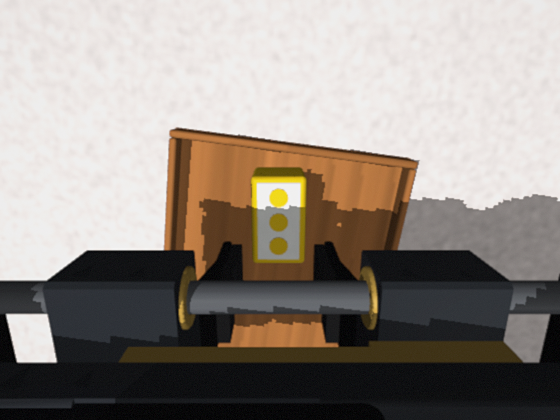

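Run:
```python
from h import *
c,p,a=avg(4)
for v in (178,262): q=px2w(c,279,v,.032); print(q,q[:2]-p[:2])
c=wrist(); 
# w22: TCP z .0374
import numpy as np
T=np.eye(4); r=np.radians(7.9); T[:3,:3]=[[np.cos(r),np.sin(r),0],[np.sin(r),-np.cos(r),0],[0,0,-1]]; T[:3,3]=[.5562,.2619,.0374]
d=dict(mtx=c["mtx"],pose=T@c["T_tool_cam"])
for x,z in ((.074,.033),(.074,.005),(.03,.033)): print(w2px(d,[*W(x,.06),z]))
```

```text
t 41.15 p [ 0.4965 -0.3521  0.0493] sd [0. 0. 0.] a 7.88 F [ 0.3313 -0.2637  0.0661  0.0211 -0.0029  0.0053] op 0.397
[ 0.5388 -0.3459  0.032 ] [0.0423 0.0062]
[ 0.4972 -0.3517  0.032 ] [0.0007 0.0004]
[280.0483 231.7513]
[279.709  213.3878]
[279.7509 319.0432]
```

>>> send_rows:
  plan:
    - [[0, 0, 0.9, 0, 0], [0, 0, 0.9, 0, 0], [0, 0, 0.9, 0, 0], [0, 0, 0.9, 0, 0], [0.158, 0.97, 0, 0, 0], [0.158, 0.97, 0, 0, 0], [0.158, 0.97, 0, 0, 0], [0.158, 0.97, 0, 0, 0], [0.158, 0.97, 0, 0, 0], [0.158, 0.97, 0, 0, 0], [0.158, 0.97, 0, 0, 0], [0.158, 0.97, 0, 0, 0], [0.158, 0.97, 0, 0, 0], [0.158, 0.97, 0, 0, 0], [0.158, 0.97, 0, 0, 0], [0.158, 0.97, 0, 0, 0], [0.158, 0.97, 0, 0, 0], [0.158, 0.97, 0, 0, 0], [0.158, 0.97, 0, 0, 0], [0.158, 0.97, 0, 0, 0]]

```text
time_s: 43.25
position: [0.5723, 0.1148, 0.1574]
tcp_rot: [[0.991, 0.137, 0.0], [0.137, -0.991, -0.0], [0.0, 0.0, -1.0]]
force: [0.1, -0.4, -0.1]
opening: 0.5
```

>>> send_rows:
  plan:
    - [[0, 0.97, 0, 0, 0], [0, 0, 0, 0, 0], [0, 0, 0, 0, 0]]

```text
time_s: 43.55
position: [0.572, 0.1431, 0.1572]
tcp_rot: [[0.99, 0.139, -0.0], [0.139, -0.99, -0.0], [-0.0, 0.0, -1.0]]
force: [-0.5, -0.2, -0.2]
opening: 0.507
```

Run:
```python
from h import *
c,p,a=avg(8)
print(D(p), W(.053,-.06)-p[:2])
for q in ((.030,-.06),(.052,-.06),(.074,-.06),(.052,-.047),(.052,-.073)): print(q,w2px(c,[*W(*q),.033]))
cv2.imwrite("pics/w28.png",c["img"])
```

```text
t 43.9 p [0.5723 0.1419 0.1573] sd [0.0001 0.0005 0.    ] a 7.85 F [ 0.1519 -0.2748 -0.2074  0.0084 -0.0067  0.0048] op 0.498
[ 0.0525 -0.061 ] [0.0004 0.001 ]
(0.03, -0.06) [277.6505 232.3607]
(0.052, -0.06) [277.6633 205.7861]
(0.074, -0.06) [277.6768 178.0528]
(0.052, -0.047) [261.0086 205.778 ]
(0.052, -0.073) [294.3182 205.7942]
```

View pics/w28.png

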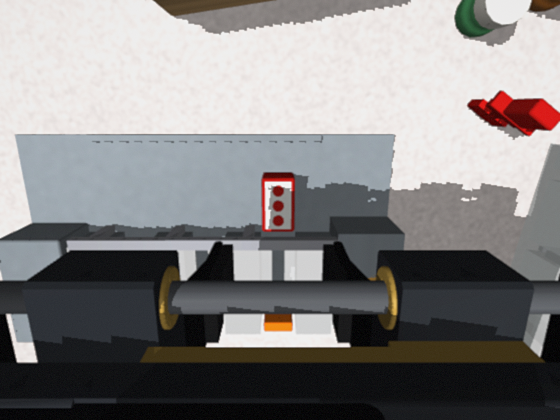

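>>> send_rows:
  plan:
    - [[0.13, 0.05, -0.9, 0, 0.2], [0, 0, -0.9, 0, 0.2], [0, 0, -0.9, 0, 0.2], [0, 0, -0.7, 0, 0.2], [0, 0, -0.6, 0, 0.2], [0, 0, 0, 0, 0.2], [0, 0, 0, 0, 1], [0, 0, 0, 0, 1], [0, 0, 0, 0, 1], [0, 0, 0, 0, 1], [0, 0, 0, 0, 1], [0, 0, 0, 0, 1]]

```text
time_s: 45.15
position: [0.5769, 0.1442, 0.0383]
tcp_rot: [[0.991, 0.137, 0.002], [0.137, -0.991, 0.0], [0.002, 0.0, -1.0]]
force: [-0.6, -0.4, 4.8]
opening: 0.297
```

Run:
```python
from h import *
c,p,a=avg(4)
cv2.imwrite("pics/w29.png",c["img"]); print(D(p))
```

```text
t 45.3 p [0.5769 0.1442 0.0383] sd [0. 0. 0.] a 7.88 F [-0.7432 -0.4163  5.8613  0.0159  0.1113  0.0169] op 0.295
[ 0.0573 -0.0594]
```

View pics/w29.png

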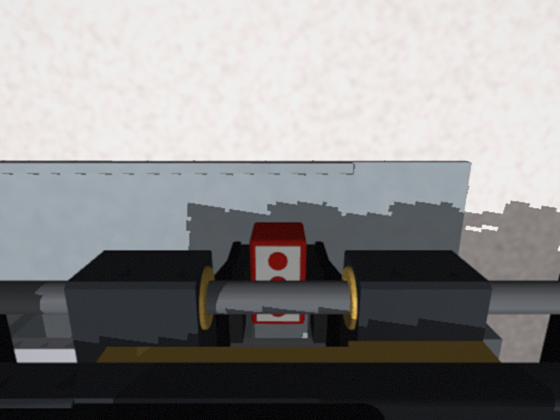

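>>> send_rows:
  plan:
    - [[0.13, 0.018, 0.04, 0, 1], [0.13, 0.018, 0.02, 0, 1], [0.13, 0.018, 0, 0, 1], [0.066, 0.009, 0, 0, 1], [0, 0, 0, 0, 1]]

```text
time_s: 45.85
position: [0.5903, 0.1461, 0.0389]
tcp_rot: [[0.991, 0.137, 0.0], [0.137, -0.991, 0.0], [0.0, -0.0, -1.0]]
force: [-0.0, 0.0, -1.2]
opening: 0.294
```

Run:
```python
from h import *
c,p,a=avg(4)
cv2.imwrite("pics/w30.png",c["img"]); print(D(p))
```

```text
t 46.0 p [0.5898 0.146  0.0389] sd [0.0003 0.     0.    ] a 7.88 F [-0.2617 -0.2564 -0.5502 -0.0111  0.0376  0.0154] op 0.296
[ 0.0705 -0.0593]
```

View pics/w30.png

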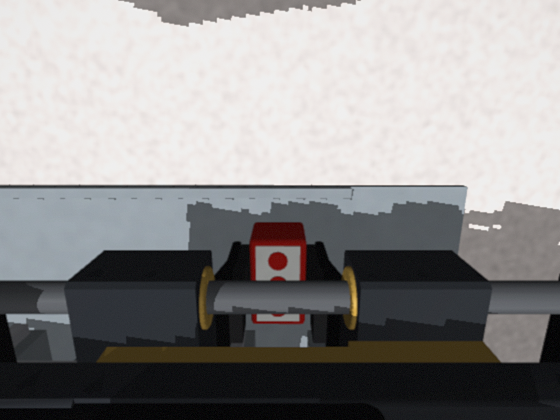

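>>> send_rows:
  plan:
    - [[0, 0, 0.3, 0, 1], [0, 0, 0.9, 0, 1], [0, 0, 0.9, 0, 1], [0, 0, 0.9, 0, 1], [0, 0, 0.9, 0, 1], [-0.33, -0.92, 0, 0, 1], [-0.33, -0.92, 0, 0, 1], [-0.33, -0.92, 0, 0, 1], [-0.33, -0.92, 0, 0, 1], [-0.33, -0.92, 0, 0, 1], [-0.33, -0.92, 0, 0, 1], [-0.33, -0.92, 0, 0, 1], [-0.33, -0.92, 0, 0, 1], [-0.33, -0.92, 0, 0, 1], [-0.33, -0.92, 0, 0, 1], [-0.33, -0.92, 0, 0, 1], [-0.33, -0.92, 0, 0, 1], [-0.33, -0.92, 0, 0, 1], [0, 0, 0, 0, 1]]

```text
time_s: 47.95
position: [0.461, -0.2162, 0.157]
tcp_rot: [[0.991, 0.133, 0.002], [0.133, -0.991, -0.002], [0.001, 0.003, -1.0]]
force: [0.3, -0.0, -0.8]
opening: 0.294
```

Run:
```python
from h import *
c,p,a=avg(4)
cv2.imwrite("pics/w31.png",c["img"])
c=imaging.capture("side"); cv2.imwrite("pics/s31.png",c["img"])
print([(round(d["conf"],2),np.round(d["at"],4)) for n in ("tray","cassette_yellow") for d in mark_of("side",n)][:4])
```

```text
t 48.1 p [ 0.461  -0.214   0.1568] sd [0.     0.0014 0.0002] a 7.75 F [-0.2418 -0.1517 -0.3547  0.0502  0.02   -0.0211] op 0.297
[(0.97, array([ 0.4559, -0.3557,  0.0007])), (0.91, array([ 0.5165, -0.3465,  0.0071])), (0.3, array([ 0.7306, -0.2282, -0.001 ]))]
```

View pics/w31.png

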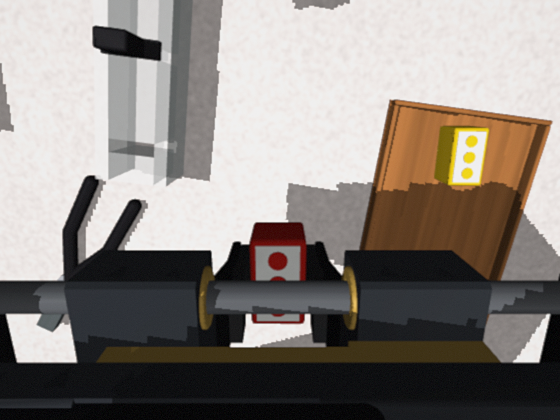

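View pics/s31.png

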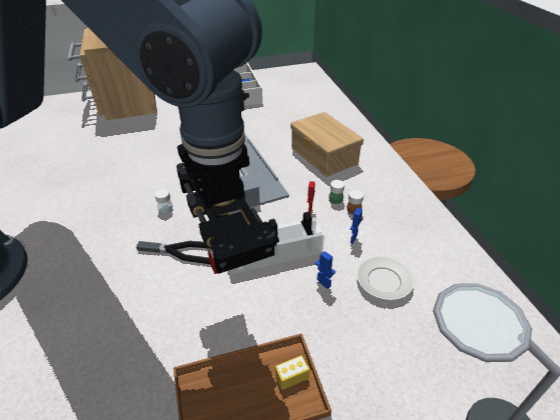

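>>> send_rows:
  plan:
    - [[-0.34, -0.93, 0, 0, 1], [-0.34, -0.93, 0, 0, 1], [-0.34, -0.93, 0, 0, 1], [-0.34, -0.93, 0, 0, 1], [-0.34, -0.93, 0, 0, 1], [0, 0, 0, 0, 1], [0, 0, -0.9, 0, 1], [0, 0, -0.9, 0, 1], [0, 0, -0.9, 0, 1], [0, 0, -0.75, 0, 1], [0, 0, -0.35, 0, 1], [0, 0, 0, 0, 1]]

```text
time_s: 49.5
position: [0.41, -0.3505, 0.0409]
tcp_rot: [[0.99, 0.138, -0.002], [0.138, -0.99, 0.003], [-0.002, -0.003, -1.0]]
force: [-0.5, -0.4, 0.3]
opening: 0.296
```

Run:
```python
from h import *
c,p,a=avg(4)
cv2.imwrite("pics/w32.png",c["img"])
```

```text
t 49.65 p [ 0.4105 -0.3516  0.0421] sd [0.0004 0.0007 0.0008] a 7.93 F [-0.2498 -0.3061 -0.1721  0.0063  0.0204 -0.0038] op 0.292
```

View pics/w32.png

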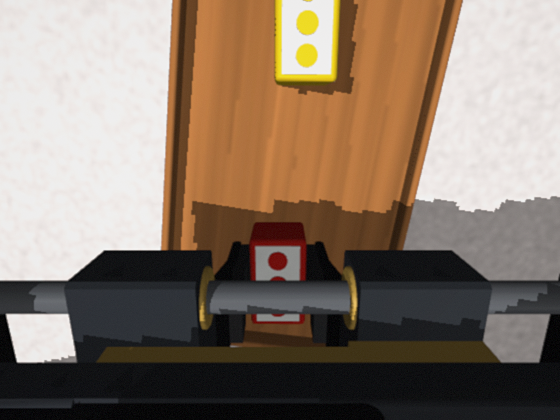

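Lower 3 mm more, release and rise.

>>> send_rows:
  plan:
    - [[0, 0, -0.1, 0, 1], [0, 0, 0, 0, 1], [0, 0, 0, 0, 0.3], [0, 0, 0, 0, 0.2], [0, 0, 0, 0, 0.2], [0, 0, 0, 0, 0.2], [0, 0, 0, 0, 0.2], [0, 0, 0.5, 0, 0.2], [0, 0, 0.9, 0, 0.2], [0, 0, 0.9, 0, 0.2], [0, 0, 0.9, 0, 0.2], [-0.3, 0.9, 0.5, 0, 0.2], [-0.3, 0.9, 0.5, 0, 0.2], [0, 0.9, 0.5, 0, 0.2], [0, 0.9, 0.5, 0, 0.2], [0, 0.9, 0, 0, 0.2], [0, 0.9, 0, 0, 0.2], [0, 0, 0, 0, 0.2]]

```text
time_s: 51.5
position: [0.3906, -0.1866, 0.1951]
tcp_rot: [[0.99, 0.14, -0.002], [0.14, -0.99, 0.003], [-0.002, -0.003, -1.0]]
force: [-0.8, -0.1, -0.2]
opening: 0.395
```

Run:
```python
from h import *
st()
for n in ("side","top"):
    c=imaging.capture(n); cv2.imwrite(f"pics/{n}33.png",c["img"])
    for t in ("tray","cassette_red","cassette_yellow","cassette_blue","key"):
        print(n,t,[(round(d["conf"],2),np.round(d["at"],3).tolist()) for d in mark_of(n,t)][:6])
```

```text
t 51.5 pos [ 0.3906 -0.1866  0.1951] a 8.05 op 0.395 F [-0.8025 -0.1149 -0.1757] M [-0.0359  0.0077  0.0282]
side tray [(0.74, [0.449, -0.353, 0.001]), (0.71, [0.511, 0.065, 0.003])]
side cassette_red [(0.84, [0.408, -0.353, 0.009])]
side cassette_yellow [(0.92, [0.517, -0.348, 0.005])]
side cassette_blue [(0.22, [0.511, 0.196, 0.0])]
side key [(0.74, [0.512, 0.063, 0.002]), (0.73, [0.554, -0.105, 0.008]), (0.72, [0.618, -0.201, -0.002]), (0.67, [0.621, -0.104, 0.006]), (0.56, [0.513, 0.197, -0.0]), (0.54, [0.718, -0.115, -0.001])]
top tray [(0.58, [0.453, -0.356, 0.003])]
top cassette_red []
top cassette_yellow [(0.5, [0.52, -0.349, 0.008])]
top cassette_blue []
top key [(0.7, [0.664, -0.013, 0.002]), (0.65, [0.507, 0.061, 0.006]), (0.57, [0.717, -0.108, 0.001]), (0.53, [0.554, -0.108, 0.006]), (0.43, [0.62, -0.102, 0.007]), (0.43, [0.624, -0.203, -0.001])]
```

View pics/side33.png

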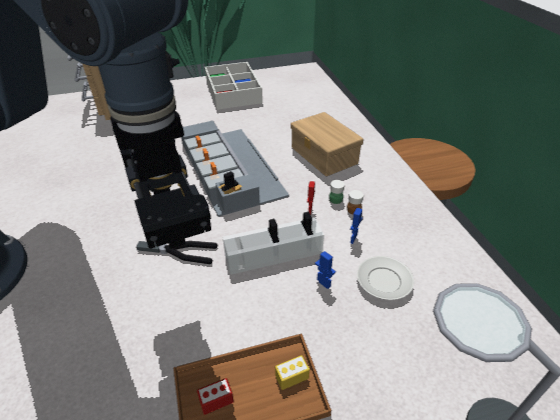

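View pics/top33.png

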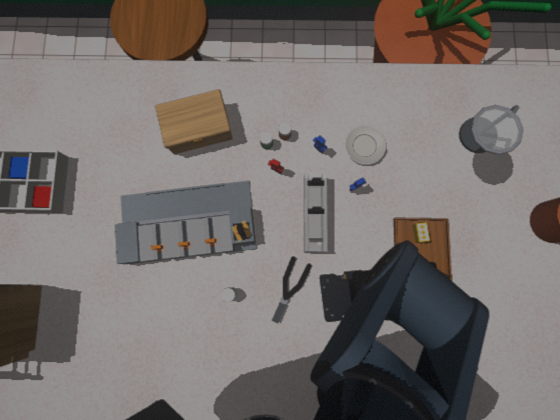

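>>> send_rows:
  plan:
    - [[0.4, 0.9, 0, 0, 0.2], [0.4, 0.9, 0, 0, 0.2], [0.4, 0.9, 0, 0, 0.2], [0.4, 0.9, 0, 0, 0.2], [0.4, 0.9, 0, 0, 0.2], [0.4, 0.9, 0, 0, 0.2], [0.2, 0.9, 0, 0, 0.2], [0.2, 0.9, 0, 0, 0.2], [0, 0.9, 0, 0, 0.2], [0, 0.9, 0, 0, 0.2], [0, 0, 0, 0, 0.2], [0, 0, 0, 0, 0.2]]

```text
time_s: 53.3
position: [0.4761, 0.08, 0.1951]
tcp_rot: [[0.99, 0.139, -0.0], [0.139, -0.99, -0.0], [-0.0, 0.0, -1.0]]
force: [-0.0, 0.6, 1.0]
opening: 0.399
```

Run:
```python
from h import *
c,p,a=avg(3)
cv2.imwrite("pics/w34.png",cv2.resize(c["img"][:250,60:430],None,fx=2.1,fy=2.1,interpolation=cv2.INTER_CUBIC))
```

```text
t 53.4 p [0.4762 0.0795 0.1951] sd [0.0001 0.0004 0.    ] a 7.91 F [ 0.0973  0.4462  0.1317  0.0034 -0.019  -0.0404] op 0.396
```

View pics/w34.png

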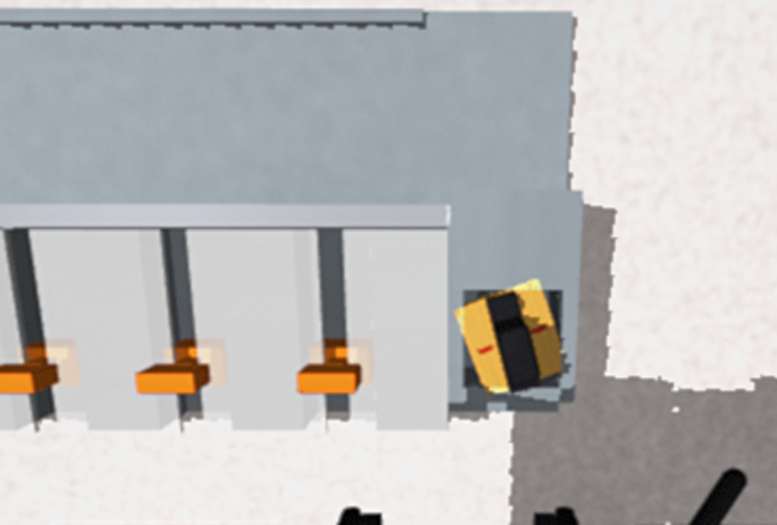

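```bash
python3 -c "
from rig import bot
print(bot.hand_in())"
```

```text
the job is handed in; nothing more can be done
None
```

The job is done and handed in at about 53 s of the 210 s. The hand-in reports no verdict, so this rests on my own checks.

- **Key:** The first key I tried, from slot 1, was the one that fits. I turned it to the stop, where the turning moment rose from about 0.05 to about 0.48 N m. I left it in the lock. The other two keys stayed in the rack, since neither had to be tried.
- **Cassettes:** I pressed the slides of bays 1 (red) and 3 (yellow) fully and put both cassettes in the tray. Bay 2 was empty and I did not see a blue cassette in any bay.
- **Last checks:** The close-up shows the plug about 69° round, which is the 1.2 rad stop, and all three bays empty. The side view shows both cassettes flat in the tray, which stood where it began, and the other things in place.
- **What went less well:**
  - The yellow cassette tilted in the grip as I lifted it, probably catching on the locking bar. It pressed the tray with about 22 N before I backed off and released it, and it then lay flat.
  - For the red one I slid it forward before lifting, and it stayed level.
  - In the last top view the arm hid the red cassette, so only the side view confirms that one.

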